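# Free the top formed tray and show it over the light pad

## Task

Pick up the black air blower, point its nozzle from close by at the seam under the orange tray's pull ear and hold it steadily on the seam for two seconds, then lay it back in its blue cradle. Then peel the orange tray off the sticky stack by its ear: raise the ear corner well clear (about 3 cm) while the opposite corner is still down in the stack, and take the tray off without dragging, lifting or tipping the trays below. Finish while still holding the tray, level and still, about 15 cm above the middle of the light pad, clear of everything else, and leave the other things on the bench alone.

Things in the scene. Friction and masses are not known exactly. Their poses are not given: they have to be found in the camera images.
- stack: Nest of four grey and white trays in a holder with steel base 180 x 140 x 6 mm, 1 kg, loose; flanges 150 (x) x 110 (y) mm, the highest 61 mm up. Origin: centre of the underside; z up. Four sprung pads (x +-40 mm, both long sides, posts to 76 mm) cling to the orange flange until it is about 5 mm up. Swinging the ear up about the far corner takes 4 to 7 N; a straight pull may lift it all.
- tray: Orange formed tray, 80 g, 150 (x) x 110 (y) mm over its flange, 25 mm deep, floor 110 x 70 mm, walls 3 mm and flared. Origin: centre of the floor's underside, 46 mm above the bench when nested, axes as the stack's; z up out of the open side, flange top at z = 25 mm. The corner at +x, -y carries an upright pull ear.
- ear (a point): Grip point on the orange tray's pull ear: an upright fin 10 mm thick, 36 mm long, 34 mm high above the flange, its length along the tray's diagonal (direction 0.806, -0.591 in the tray's x, y), jutting 30 mm out past the corner. The point is at mid-thickness, 22 mm above the flange's top, 12 mm below the ear's top. Axes as the tray's.
- ear_corner (a point): Flange corner at the ear, top side, tray x, y, z = 75, -55, 25 mm.
- far_corner (a point): Flange corner diagonally across from the ear, top side, tray x, y, z = -75, 55, 25 mm.
- seam (a point): The seam to blow into: a point on the stack (72, -52, 64 mm in the stack's x, y, z) in the 7 mm gap between the orange flange and the white flange below it, right under the ear's inner end; a small yellow dot lies there on the white flange. Fixed to the stack.
- blower: Cordless air blower, about 160 g: black round wand along its own x, 28 mm in diameter over x = -85 to 75 mm, red bands, then a steel nozzle tapering to 10 mm that ends at x = 105 mm. Blows along +x. Origin on the axis near the balance point, where it is best gripped from above, between the cradle's V-blocks. May be rolled about its axis.
- nozzle (a point): Tip of the blower's nozzle; x points the way it blows.
- cradle: Blue cradle fixed to the bench: base 150 (x) x 80 x 6 mm with two V-blocks 14 mm thick at x = -55 and +55 mm, their arms at 45 degrees and topping out 59 mm above the bench; the blower lies in them along x, nozzle to +x at the start. Origin: centre of the underside.
- rest (a point): On the cradle, where the blower's origin lies at rest: 52 mm above the bench; x along the blower.
- pad_centre (a point): Middle of the light pad's bright top, 12 mm above the bench. The pad is a fixed flat black-framed white panel 200 (x) x 160 x 12 mm.
- spray_bottle: Bystander: blue spray bottle with a red trigger head, 72 mm wide, 181 mm high. Origin: centre of the underside.
- jar: Bystander: amber jar with a yellow lid, 60 mm wide, 75 mm high. Origin: centre of the underside.
- glue: Bystander: white glue bottle with a red cap, 52 mm wide, 150 mm high. Origin: centre of the underside.
- tin: Bystander: metal tin with a blue label, 68 mm wide, 90 mm high. Origin: centre of the underside.
- screwdriver: Bystander: screwdriver lying on the bench. Origin: under its middle.
- steel_bowl: Bystander: steel bowl, 120 mm wide, 50 mm high. Origin: centre of the underside.
There are look-alikes about, which are no part of the job. Several things have the shape of the blower; the one meant has the colours described above.

How it is judged:
By the outcome, as a careful person would: the job done as asked, in the order asked, and still so for the second after the job is handed in, while the arm keeps its last pose, push and grip.
It also fails if it takes over 72 s, if anything falls off the work surface, if the arm or the gripper's body presses on something with over 40 N, if the wrist force passes 120 N, or if a joint passes its speed limit or range.

## Robot

A 7-joint arm with a two-finger parallel gripper is mounted at the origin on the work surface. World frame = base frame: x ahead of the robot, y to its left, z up, the work surface at z = 0. Lengths are in m, angles in rad, forces in N, time in s.
With the tool pointing down it reaches from about 0.4 to 0.9 m from the base axis. Payload 5.6 kg.
Tool frame: the origin (TCP) lies midway between the tips of the shut fingers; the grasp point (between the pads) lies 19 mm behind it; y points along the fingers, z is the direction in which the jaws open and shut, and the axes are right-handed (so a half turn about y gives the same grasp; the last joint's range is limited). The gripper opens to 92 mm and grips with 3 to 60 N. Pads are 20 mm wide; open, the fingers measure 128 mm over their backs; the gripper's body (75 mm by 189 mm) begins 69 mm behind the grasp point.
Start: joints at [1.111, 0.468, -0.012, 1.603, 0.006, 1.071, -0.056], TCP at [0.263, -0.594, 0.182] pointing down, gripper open.
Joint ranges: [-2.53, 2.53], [-0.31, 2.02], [-1.57, 1.55], [0.28, 2.44], [-1.29, 4.43], [0.15, 1.84], [-2.92, 2.92]. Speed limits (rad/s): [2.57, 2.57, 3.14, 3.14, 3.14, 3.14, 3.14].

## Interface

Orientations are given as a 3x3 rotation matrix whose columns are the frame's x, y, z axes.
In Python, from station import env, effector, solver, viewer, workorder, search_frame, tip_of gives the robot as it stands. Calls block until the motion is done:
- env.reach(position, orientation): joint-space move of the TCP to a pose.
- env.movel(position, frame=None, rate=0.15): straight line of the TCP; frame=None keeps the orientation; rate is the mean speed in m/s.
- env.goto_joints(angles): joint-space move.
- effector.release() and effector.grasp(squeeze=None): open the fingers fully, or close them until they stop; squeeze is the grip in N (None keeps the last).
- env.pause(seconds).
- solver.inverse_kinematics(position, orientation): joint angles nearest the present ones, or None.
- env.sense(): the state.
- viewer.read_camera(name): name is "side" or "top" or "wrist"; returns (picture, depth): 480x640x3 uint8, red, green, blue; 480x640 float32, m along the optical axis (not along the pixel's ray), 0 where there is no reading.
- viewer.camera_info(name): a dict with "intrinsics" (3x3 intrinsics, pixels), "dist_coeffs" ([k1, k2, p1, p2, k3] as OpenCV has them; the pictures are not rectified), "eye" and "rotation" of the camera in the world; the wrist camera has in their place "T_tool_cam" (4x4, takes a point from camera to tool coordinates, whose origin is the TCP and whose axes are the tool frame's). Camera axes: x right, y up, looking along -z (the intrinsics and any distortion apply to the point x, -y, -z); pixel columns grow to the right and rows downward; lengths in m; the calibration is good to about 2 mm. A picture is of the moment at which its call begins: read the wrist's pose just before it. camera_info takes no time and is no camera call.
A pose or a line that the arm cannot do raises env.PlanningError and nothing moves.
- workorder.finish_job(): hands the job in, once; it reports no verdict.
Trained networks look in the newest picture that a camera, given by its name, has taken for a name from the list of things; names that differ only in an ending like _2 or _b are one class to them, and where a whole thing is asked for, a point or a joint stands for the part that bears it (a point fixed in the world has none). Each returns a list of dicts, best first, with "score" (0 to 1); they miss things now and then, are a little off and sometimes report something else, mostly with a low value. They report only what shows in the picture. A call takes as long as a camera call. They do not tell look-alikes from the thing itself.
- search_frame(camera, name): "at" ([x, y, z] in m, in world coordinates, good to about 4 mm: the middle of the surface that is visible of it).
- tip_of(camera, name): "at" ([x, y, z] in m, in world coordinates, good to about 4 mm: a listed point, or the origin of a listed thing).
The state is a dict: "t": time; "joint_positions": joint angles; "joint_velocities": joint speeds; "tau": joint torques, N m; "ee_pos": TCP position; "tcp_rot": TCP orientation; "wrist_force": force on the tool from outside, world axes, zero at the start; "moment": the same for the moment, N m; "gripper_width": finger opening in m.
Only numpy, scipy, OpenCV 4.12 (cv2) and the standard library are available. Lean on these libraries where they do the work, as an engineer would, in place of code of your own. Each camera call takes 0.05 s, during which the arm holds its last target.

## Working session

There is one attempt and no reset: what is moved stays moved. The work goes in short steps, each a Python script; the robot and the scene stay as the last script left them, time stands still between calls to the robot, and variables do not carry over. Pictures are saved under pics/ and viewed, and the job is handed in when it is done.

```bash
ls; mkdir -p pics
cat > h.py <<'E'
import numpy as np, cv2
from station import env, effector, solver, viewer, workorder, search_frame, tip_of
def snap(cam,name):
    s=env.sense(); im,d=viewer.read_camera(cam)
    cv2.imwrite(f'pics/{name}.png',im[:,:,::-1]); np.savez(f'pics/{name}.npz',im=im,d=d,p=s['ee_pos'],R=s['tcp_rot'])
    return im,d
def campose(cam,s=None):
    c=viewer.camera_info(cam)
    if cam=='wrist':
        s=s or env.sense(); T=np.eye(4);T[:3,:3]=s['tcp_rot'];T[:3,3]=s['ee_pos']; T=T@np.array(c['T_tool_cam']); return c,T[:3,:3],T[:3,3]
    return c,np.array(c['rotation']),np.array(c['eye'])
def cloud(cam,d,s=None):
    c,R,e=campose(cam,s)
    v,u=np.mgrid[0:480,0:640]
    p=cv2.undistortPoints(np.stack([u.ravel(),v.ravel()],1).astype(np.float64)[:,None],np.array(c['intrinsics']),np.array(c['dist_coeffs']))[:,0]
    z=d.ravel()
    P=np.stack([p[:,0]*z,-p[:,1]*z,-z],1)@R.T+e
    P[z==0]=np.nan
    return P.reshape(480,640,3)
def proj(cam,X,s=None):
    c,R,e=campose(cam,s)
    q=(np.atleast_2d(X)-e)@R; q=q*[1,-1,-1]
    return cv2.projectPoints(q,np.zeros(3),np.zeros(3),np.array(c['intrinsics']),np.array(c['dist_coeffs']))[0][:,0]
E
python3 - <<'E'
from h import *
np.set_printoptions(precision=4,suppress=True)
for c in ['top','side','wrist']:
    snap(c,c+'0'); print(c,viewer.camera_info(c))
s=env.sense();print(s)
for c in ['top','side']:
    for n in ['stack','tray','ear','ear_corner','far_corner','seam','blower','nozzle','cradle','rest','pad_centre','spray_bottle','jar','glue','tin','screwdriver','steel_bowl']:
        print(c,n,[(np.round(r['at'],3).tolist(),round(r['score'],2)) for r in tip_of(c,n)[:4]])
print(env.sense()['t'])
E
```

```text
pics
top {'intrinsics': array([[496.6482,   0.    , 319.1277],
       [  0.    , 496.6482, 239.1834],
       [  0.    ,   0.    ,   1.    ]]), 'dist_coeffs': array([-0.1314,  0.    ,  0.    ,  0.    ,  0.    ]), 'eye': array([0.2863, 0.0165, 1.2443]), 'rotation': array([[ 0.0465,  0.9752, -0.2164],
       [-0.9989,  0.0454, -0.01  ],
       [ 0.0001,  0.2166,  0.9763]])}
side {'intrinsics': array([[492.1601,   0.    , 331.9196],
       [  0.    , 492.1601, 236.8731],
       [  0.    ,   0.    ,   1.    ]]), 'dist_coeffs': array([-0.0842,  0.    ,  0.    ,  0.    ,  0.    ]), 'eye': array([-0.2918,  0.8025,  0.8537]), 'rotation': array([[-0.681 ,  0.4267, -0.5951],
       [-0.732 , -0.3724,  0.5706],
       [ 0.0219,  0.8242,  0.5659]])}
wrist {'intrinsics': array([[355.3011,   0.    , 324.1239],
       [  0.    , 355.3011, 242.8684],
       [  0.    ,   0.    ,   1.    ]]), 'dist_coeffs': array([-0.0676,  0.    ,  0.    ,  0.    ,  0.    ]), 'T_tool_cam': array([[ 0.0006, -0.9623, -0.2721, -0.0773],
       [-0.0006,  0.2721, -0.9623, -0.2034],
       [ 1.    ,  0.0007, -0.0004, -0.  
[... 2042 characters left out ...]
38, -0.318, 0.056], 0.56), ([0.533, -0.317, 0.004], 0.41)]
side nozzle [([0.632, -0.354, 0.048], 0.84), ([0.295, 0.232, 0.01], 0.61), ([0.522, -0.03, 0.042], 0.55)]
side cradle [([0.534, -0.316, 0.005], 0.75)]
side rest [([0.534, -0.321, 0.049], 0.79), ([0.53, -0.32, -0.001], 0.29)]
side pad_centre [([0.539, 0.324, 0.016], 0.6)]
side spray_bottle [([0.752, -0.17, 0.002], 0.79), ([0.453, 0.032, 0.077], 0.6)]
side jar []
side glue [([0.756, 0.161, 0.0], 0.63), ([0.589, -0.091, 0.063], 0.15)]
side tin [([0.732, -0.261, 0.002], 0.58), ([0.524, -0.032, 0.044], 0.16)]
side screwdriver [([0.524, 0.509, 0.002], 0.6), ([0.531, -0.477, -0.0], 0.58)]
side steel_bowl [([0.525, 0.507, 0.002], 0.79)]
1.85
```

View pics/top0.png

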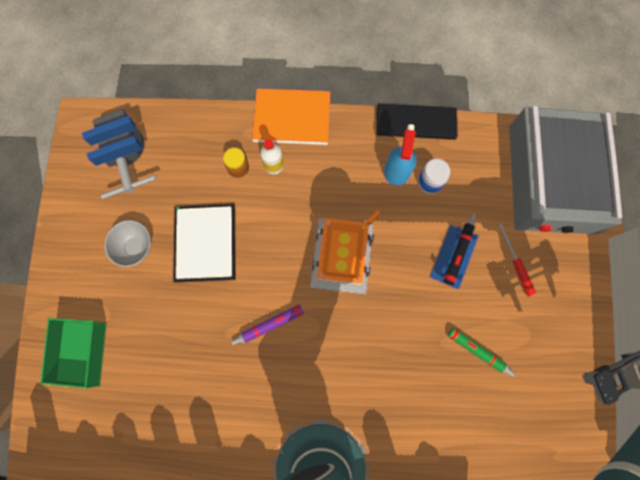

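View pics/side0.png

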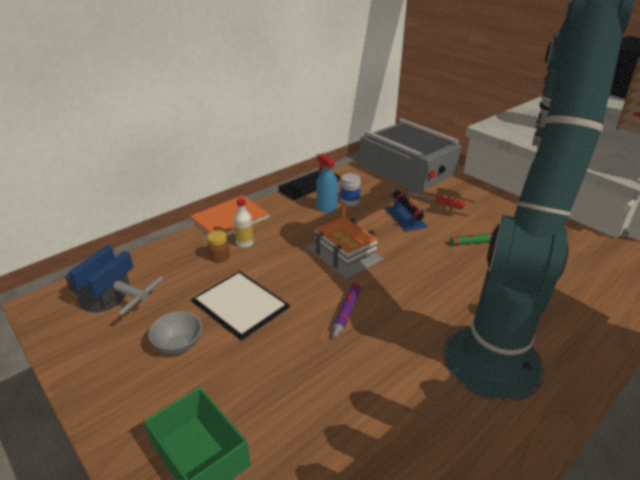

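Run:
```python
import cv2
im=cv2.imread('pics/top0.png'); print(im.shape)
cv2.imwrite('pics/c1.png',cv2.resize(im[90:330,260:480],None,fx=2.5,fy=2.5,interpolation=cv2.INTER_CUBIC))
```

```text
(480, 640, 3)
```

The top view shows the black and red blower in the blue cradle at (458,250) and the orange tray on its stack at (343,250), with the ear at (373,215). The pad is at (205,242), and the green and purple blowers are the look-alikes. Next I'll plan the IK and take a wrist look above the blower.

```bash
cat >> h.py <<'E'
def Rdown(jaw):  # jaw: world angle of jaw axis (tool z), tool y down
    z=np.array([np.cos(jaw),np.sin(jaw),0]); y=np.array([0,0,-1.]); return np.stack([np.cross(y,z),y,z],1)
def yawR(R,pitch_axis,ang):
    return cv2.Rodrigues(np.asarray(pitch_axis,float)*ang)[0]@R
E
python3 - <<'E'
from h import *
np.set_printoptions(precision=3,suppress=True)
by=np.arctan2(-.356+.319,.632-.532)
for n,p,yaws in [('blow',[.532,-.319,.2],by),('aim',[.575,-.21,.045],np.radians(84.4)),('ear',[.607,-.1,.074],np.radians(-41.9)),('pad',[.62,.25,.19],np.radians(-41.9))]:
    for f in (1,-1):
        print(n,f,solver.inverse_kinematics(p,Rdown(yaws+f*np.pi/2)))
q=[(f,solver.inverse_kinematics([.532,-.319,.2],Rdown(by+f*np.pi/2))) for f in (1,-1)]
E
```

```text
blow 1 [ 0.917  0.476 -0.586  1.632  0.285  1.121  1.473]
blow -1 [ 0.48   0.4    0.008  1.663 -0.004  1.078 -1.436]
aim 1 [ 0.094  0.577  0.269  1.812 -0.208  0.78  -2.77 ]
aim -1 [ 0.563  0.605 -0.358  1.778  0.28   0.809 -0.03 ]
ear 1 [ 0.591  0.645 -0.666  1.741  0.484  0.925  0.564]
ear -1 [ 0.116  0.534 -0.01   1.775  0.007  0.833 -2.199]
pad 1 [ 0.166  0.693 -0.94   1.502  0.576  1.242 -0.013]
pad -1 [-1.132  0.725  1.116  1.595 -0.677  1.256 -2.198]
```

Run:
```python
from h import *
np.set_printoptions(precision=4,suppress=True)
by=np.arctan2(-.356+.319,.632-.532)
t0=env.sense()['t']
env.reach([.532,-.319,.22],Rdown(by-np.pi/2))
s=env.sense();print(s['t']-t0,s['ee_pos'],s['wrist_force'])
snap('wrist','w1')
for n in ['blower','nozzle','cradle','rest']:
    print(n,[(np.round(r['at'],4).tolist(),round(r['score'],2)) for r in tip_of('wrist',n)[:4]])
```

```text
1.4417 [ 0.5312 -0.3203  0.2199] [-0.1965 -0.5416  1.0974]
blower [([0.2984, -0.3745, 0.0188], 0.83), ([0.5323, -0.3167, 0.0522], 0.81)]
nozzle [([0.6328, -0.3542, 0.0542], 0.88)]
cradle [([0.5324, -0.3216, -0.0002], 0.86)]
rest [([0.5309, -0.3151, 0.0499], 0.86)]
```

View pics/w1.png

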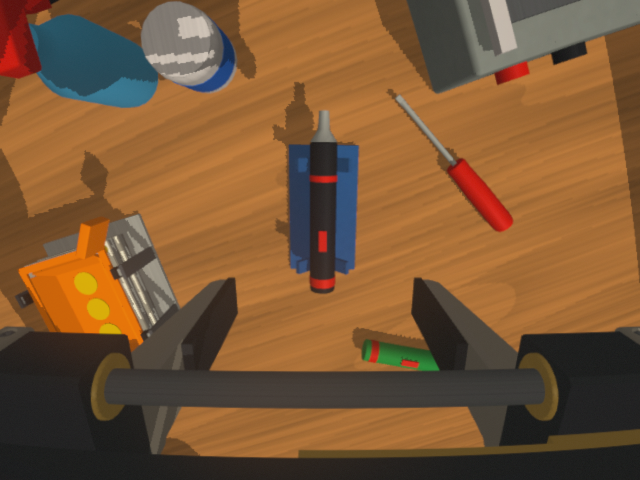

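The wrist view shows the blower running from (322,290) to its nozzle tip at (324,110), lying in the cradle, with the screwdriver well to the right. Next I'll fit the blower axis.

Run:
```python
from h import *
np.set_printoptions(precision=4,suppress=True)
f=np.load('pics/w1.npz'); s={'tcp_rot':f['R'],'ee_pos':f['p']}
P=cloud('wrist',f['d'],s); im=f['im'].astype(int)
m=np.zeros((480,640),bool); m[108:300,295:350]=1
blue=(im[:,:,2]>im[:,:,0]+25)
w=m&(P[:,:,2]>.045)&~blue
Q=P[w]; print(len(Q),Q.min(0),Q.max(0))
# iterate: central axis from midpoints per section
c=Q[:,:2].mean(0); u=np.linalg.svd(Q[:,:2]-c,full_matrices=False)[2][0]; u*=np.sign(u[0])
n=np.array([-u[1],u[0]])
a=(Q[:,:2]-c)@u; b=(Q[:,:2]-c)@n
print('c',c,'yaw',np.degrees(np.arctan2(u[1],u[0])),'range',a.min(),a.max())
xs=[];ms=[]
for lo in np.arange(a.min(),a.max(),.01):
    k=(a>=lo)&(a<lo+.01)
    if k.sum()>5: print(round(lo,3),k.sum(),b[k].min(),b[k].max(),Q[k,2].max()); xs.append(lo+.005);ms.append((b[k].min()+b[k].max())/2)
k,off=np.polyfit(xs,ms,1); print('slope',k,off)
tip=c+u*a.max(); print('tip',tip,'origin',tip-.105*u,'tail->',c+u*(a.min()+.085))
# top cloud bench check
print('bench z', np.nanmedian(P[220:280,370:420,2]))
```

```text
4422 [ 0.4532 -0.3623  0.0465] [ 0.6342 -0.271   0.0712]
c [ 0.5426 -0.3226] yaw -21.118650985421134 range -0.0926251261708544 0.09660836967535798
-0.093 182 -0.014746116655689461 0.013149390685139602 0.06798618757883984
-0.083 231 -0.014692994331425839 0.013184703400432587 0.06869937779465307
-0.073 265 -0.028860060798671563 0.02846471344186408 0.06791280893121082
-0.063 248 -0.02509406963207021 0.023068227634735785 0.06853479124218881
-0.053 222 -0.012921370009486415 0.013230041962209145 0.06941050610453908
-0.043 225 -0.012674647553651297 0.013260088966068251 0.0708333585098484
-0.033 236 -0.01348091683126515 0.013267136991667611 0.06986768441896313
-0.023 247 -0.013423624935266821 0.01325952505316346 0.07119401203396791
-0.013 243 -0.01315035042437827 0.013324714846645668 0.06831024062099827
-0.003 250 -0.012955525523359672 0.0133152089254401 0.06795078500165763
0.007 257 -0.01275032068163476 0.01331350868232947 0.06820250312729059
0.017 257 -0.013435485019956277 0.013324732843369177 0.068055382571863
0.027 273 -0.014545927595451352 0.013365177891987816 0.0687033523992871
0.037 273 -0.013140977657096884 0.014588467921221827 0.06855813892391932
0.047 291 -0.012971459532998664 0.013398771874792161 0.06903639367466602
0.057 270 -0.013771558659263546 0.013449696100036108 0.06880824990227069
0.067 225 -0.012612832859142711 0.01238662822931984 0.06769701431243064
0.077 117 -0.006510524121329392 0.005524416155978371 0.06121112763924452
0.087 110 -0.005372048945745741 0.0046095495774290925 0.06047122337253957
slope 0.0021692443520016317 -0.00015320722332621872
tip [ 0.6327 -0.3574] origin [ 0.5347 -0.3196] tail-> [ 0.5354 -0.3198]
bench z 0.001017601081186592
```

Run:
```python
from h import *
np.set_printoptions(precision=4,suppress=True)
env.reach([.56,-.08,.26],Rdown(np.radians(84.4)-np.pi/2))
s=env.sense();print(s['t'],s['ee_pos'],s['tcp_rot'])
snap('wrist','w2')
for n in ['stack','tray','ear','ear_corner','far_corner','seam']:
    print(n,[(np.round(r['at'],4).tolist(),round(r['score'],2)) for r in tip_of('wrist',n)[:4]])
```

```text
4.7333 [ 0.5599 -0.0812  0.2598] [[-0.1003 -0.0003  0.995 ]
 [-0.995  -0.0005 -0.1003]
 [ 0.0005 -1.     -0.0002]]
stack []
tray [([0.5223, -0.0314, 0.0435], 0.88)]
ear [([0.6046, -0.0988, 0.0911], 0.85)]
ear_corner [([0.5957, -0.0896, 0.0708], 0.83)]
far_corner [([0.4521, 0.0326, 0.0722], 0.78), ([0.7486, -0.1658, 0.0007], 0.68)]
seam [([0.5905, -0.0912, 0.0625], 0.77)]
```

View pics/w2.png

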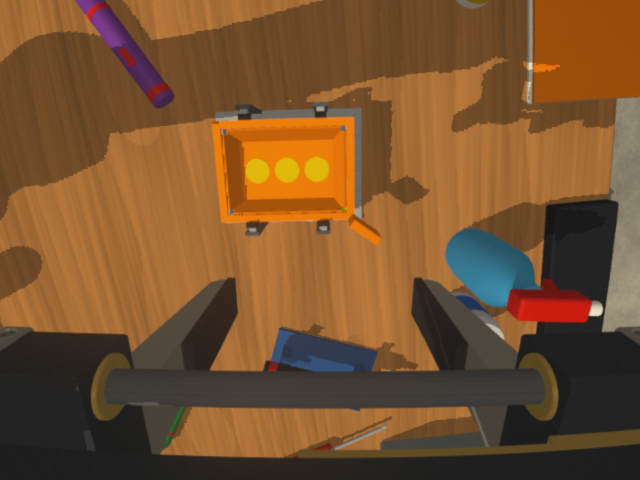

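The wrist view shows the orange tray from (214,120) to (355,220) with the ear at (365,229). The stack's clips are clear of the ear. Next I'll fit the flange rectangle.

```bash
cat > fit.py <<'E'
from h import *
from scipy.optimize import minimize
np.set_printoptions(precision=4,suppress=True)
f=np.load('pics/w2.npz'); s={'tcp_rot':f['R'],'ee_pos':f['p']}
P=cloud('wrist',f['d'],s); im=f['im'].astype(int)
org=(im[:,:,0]>120)&(im[:,:,2]<80)&(im[:,:,0]>im[:,:,1]*1.5)
m=np.zeros((480,640),bool); m[100:250,200:390]=1
fl=m&org&(P[:,:,2]>.066)&(P[:,:,2]<.08)
print('flange z',np.median(P[fl][:,2]),fl.sum())
Q=P[fl][:,:2]
r=cv2.minAreaRect((Q*1000).astype(np.float32)); print(r)
# robust: mask edges: fit model by outer extents with percentiles
def ext(th):
    u=np.array([np.cos(th),np.sin(th)]);n=np.array([-u[1],u[0]])
    return u,n
best=None
from scipy import ndimage
lab,k=ndimage.label(fl)
for th in np.radians(np.arange(-10,0,.1)):
    u,n=ext(th);a=Q@u;b=Q@n
    # restrict to exclude ear: use central spans for edges
    ac=np.median(a);bc=np.median(b)
    am,bm=(np.percentile(a,1)+np.percentile(a,99))/2,(np.percentile(b,1)+np.percentile(b,99))/2
    k1=abs(b-bm)<.035;k2=abs(a-am)<.05
    # thickness of edges: std of extremes in bins
    def edge(v,w,sgn):
        e=[]
        for lo in np.linspace(w.min(),w.max(),12)[:-1]:
            kk=(w>=lo)&(w<lo+(w.max()-w.min())/11)
            if kk.sum()>2: e.append((sgn*v[kk]).max()*sgn)
        return np.mean(e),np.std(e)
    E=[edge(a[k1],b[k1],1),edge(a[k1],b[k1],-1),edge(b[k2],a[k2],1),edge(b[k2],a[k2],-1)]
    sc=sum(x[1] for x in E)
    if best is None or sc<best[0]: best=(sc,th,[x[0] for x in E])
sc,th,E=best;u,n=ext(th)
c=u*(E[0]+E[1])/2+n*(E[2]+E[3])/2
print('yaw',np.degrees(th),'centre',c,'size',E[0]-E[1],E[2]-E[3],'sc',sc)
R=np.stack([u,n],1)
for nme,v in [('earc',[.075,-.055]),('far',[-.075,.055]),('seam',[.072,-.052]),('ear',[.0847,-.0621])]: print(nme,c+R@v)
e=m&org&(P[:,:,2]>.088); e[:, :340]=0; q=P[e]; print('ear top',q.mean(0),q[:,2].max(),len(q)); print('dir',np.degrees(np.arctan2(*np.linalg.svd(q[:,:2]-q[:,:2].mean(0))[2][0][::-1])))
E
python3 fit.py
```

```text
flange z 0.07153761402001452 5505
((535.049560546875, -36.528541564941406), (122.12328338623047, 177.66636657714844), 84.97686004638672)
yaw -4.200000000000021 centre [ 0.5224 -0.0299] size 0.14996717637895324 0.1092511656239877 sc 0.0017122914315348629
earc [ 0.5932 -0.0902]
far [0.4517 0.0305]
seam [ 0.5904 -0.087 ]
ear [ 0.6024 -0.098 ]
ear top [ 0.6017 -0.0964  0.104 ] 0.10809874613889325 404
dir -40.4625106346186
```

Run:
```python
from h import *
np.set_printoptions(precision=4,suppress=True)
yaw=np.radians(-21.1); o=np.array([.535,-.3195,.052])
R=Rdown(yaw-np.pi/2)
env.reach([o[0],o[1],.13],R)
env.movel([o[0],o[1],.033],R,rate=.12)
s=env.sense(); print(s['t'],s['ee_pos'],s['wrist_force'])
effector.grasp(40)
s=env.sense(); print(s['t'],s['ee_pos'],s['wrist_force'],s['gripper_width'])
Rb=np.array([[np.cos(yaw),-np.sin(yaw),0],[np.sin(yaw),np.cos(yaw),0],[0,0,1]])
T=np.array(s['tcp_rot']).T@Rb; t=np.array(s['tcp_rot']).T@(o-s['ee_pos'])
np.savez('tb.npz',R=T,t=t,pick_p=s['ee_pos'],pick_R=s['tcp_rot']); print(T,t)
env.movel([s['ee_pos'][0],s['ee_pos'][1],.15],None,rate=.12)
s=env.sense(); print(s['t'],s['ee_pos'],s['wrist_force'],s['moment'],s['gripper_width'])
snap('wrist','w3')
```

```text
7.25 [ 0.5357 -0.3198  0.0338] [ 0.8555 -0.5687  0.1028]
8.6 [ 0.5356 -0.3202  0.0341] [-0.81   -1.4833  6.6333] 0.000512775396631822
[[-1.      0.0002 -0.0017]
 [ 0.0017 -0.0005 -1.    ]
 [-0.0002 -1.      0.0005]] [ 0.0008 -0.0179 -0.0004]
9.725 [ 0.535  -0.3198  0.149 ] [-0.2503 -0.2322 -0.0545] [0.0513 0.0515 0.02  ] 0.00025721823166065044
```

View pics/w3.png

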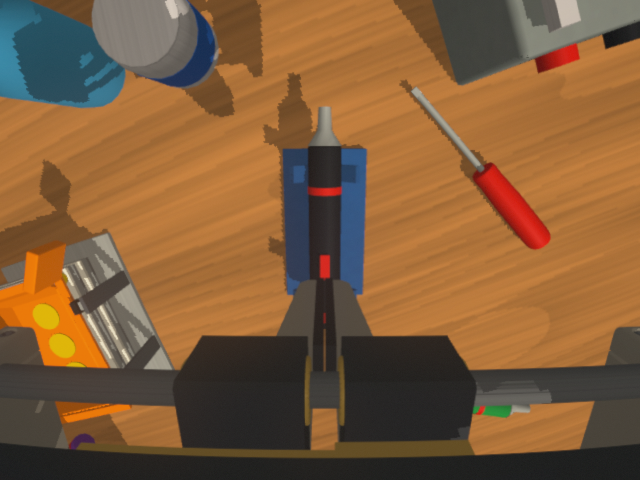

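The fingers closed to zero, so the grasp missed. The wrist picture shows the blower still in its cradle at (324,200). I'll look closer before trying again.

Run:
```python
from h import *
np.set_printoptions(precision=4,suppress=True)
snap('side','s3'); snap('top','t3')
a=cv2.imread('pics/s3.png')[130:270,340:500]; b=cv2.imread('pics/t3.png')[180:320,400:560]
cv2.imwrite('pics/c3.png',np.hstack([cv2.resize(a,(400,350),interpolation=2),cv2.resize(b,(400,350),interpolation=2)]))
s=env.sense();print(s['t'])
# where are fingers tips in wrist depth
f=np.load('pics/w3.npz'); P=cloud('wrist',f['d'],{'tcp_rot':f['R'],'ee_pos':f['p']})
L=(P-f['p'])@f['R']
for v in range(270,345,8): print(v,L[v,300],L[v,324],L[v,350])
f=np.load('pics/w2.npz'); P=cloud('wrist',f['d'],{'tcp_rot':f['R'],'ee_pos':f['p']})
L=(P-f['p'])@f['R']
for u,v in [(230,283),(225,300),(205,330),(418,283),(425,300)]: print(u,v,L[v,u])
```

```text
9.875
270 [ 0.0492  0.1411 -0.0252] [ 0.0273  0.0812 -0.0004] [0.0498 0.1426 0.0265]
278 [ 0.0584  0.1421 -0.0254] [-0.0107 -0.0343 -0.0004] [0.0584 0.1419 0.0266]
286 [-0.0097 -0.0423 -0.0122] [-0.0109 -0.0452 -0.0004] [-0.01   -0.043   0.0122]
294 [-0.0103 -0.0531 -0.0115] [-0.0109 -0.0546 -0.0004] [-0.0104 -0.0534  0.0115]
302 [-0.0104 -0.0619 -0.0109] [-0.0109 -0.063  -0.0004] [-0.0105 -0.0622  0.0108]
310 [-0.0107 -0.0702 -0.0104] [-0.011  -0.0708 -0.0005] [-0.0109 -0.0707  0.0102]
318 [-0.0111 -0.078  -0.0099] [-0.008  -0.0722 -0.0005] [-0.0112 -0.0783  0.0097]
326 [-0.0111 -0.0842 -0.0095] [-0.005  -0.0733 -0.0005] [-0.0111 -0.0844  0.0093]
334 [-0.0112 -0.0903 -0.0091] [-0.0013 -0.0733 -0.0005] [-0.0112 -0.0904  0.0089]
342 [-0.0316 -0.129  -0.0062] [ 0.0017 -0.0745 -0.0005] [-0.0317 -0.1292  0.0057]
230 283 [-0.0107 -0.041  -0.0468]
225 300 [-0.0069 -0.0525 -0.0466]
205 330 [-0.0081 -0.0824 -0.0463]
418 283 [-0.0106 -0.041   0.046 ]
425 300 [-0.0082 -0.0556  0.0457]
```

View pics/c3.png

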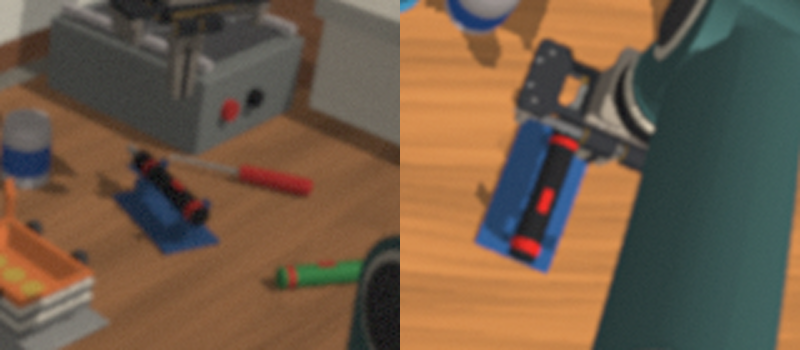

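Run:
```python
from h import *
np.set_printoptions(precision=4,suppress=True)
f=np.load('pics/s3.npz'); P=cloud('side',f['d']); 
k=(np.hypot(P[:,:,0]-f['p'][0],P[:,:,1]-f['p'][1])<.025)&(P[:,:,2]>.1)
v,u=np.where(k); print(len(u),np.sort(P[k][:,2])[:8], u.min(),u.max(),v.max())
print('proj tcp',proj('side',[f['p'],f['p']+[0,0,.033]]))
f2=np.load('pics/w3.npz'); P=cloud('wrist',f2['d'],{'tcp_rot':f2['R'],'ee_pos':f2['p']})
L=(P-f2['p'])@f2['R']
k=(abs(L[:,:,2])<.02)&(abs(L[:,:,0])<.02)&(L[:,:,1]<.02); print('wrist tip y',np.sort(L[k][:,1])[-8:])
im=cv2.imread('pics/s3.png')
for q in proj('side',[f['p'],f['p']+[0,0,.033]]): cv2.circle(im,tuple(int(x) for x in q),1,(0,255,0),-1)
cv2.imwrite('pics/c4.png',cv2.resize(im[110:230,360:480],(600,600),interpolation=2))
```

```text
455 [0.1785 0.1803 0.1807 0.181  0.181  0.1813 0.1815 0.1818] 406 430 169
proj tcp [[409.7746 176.0636]
 [410.93   166.529 ]]
wrist tip y [-0.0333 -0.0332 -0.0329 -0.0328 -0.0327 -0.0327 -0.0322 -0.0321]
```

View pics/c4.png

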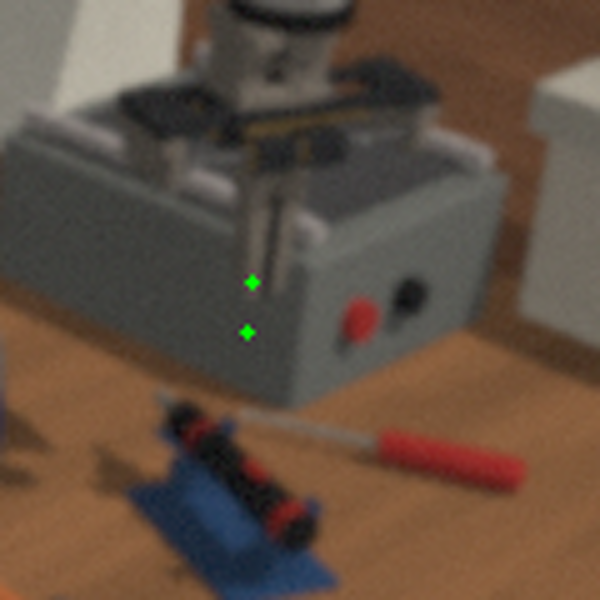

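Run:
```python
from h import *
np.set_printoptions(precision=4,suppress=True)
for c,n in [('side','s3'),('top','t3')]:
    f=np.load(f'pics/{n}.npz'); P=cloud(c,f['d']); L=(P-f['p'])@f['R']
    k=(abs(L[:,:,0])<.06)&(abs(L[:,:,2])<.06)&(L[:,:,1]<0)&(L[:,:,1]>-.1)
    q=L[k]; print(c,len(q))
    for y0 in np.arange(-.1,-.02,.01):
        kk=(q[:,1]>y0)&(q[:,1]<y0+.01)
        if kk.sum(): print(round(y0,3),kk.sum(),np.percentile(q[kk],[3,50,97],axis=0)[:,[0,2]].tolist())
```

```text
side 239
-0.1 41 [[-0.0052241725674604346, -0.020373086223133437], [0.010793118624694979, -0.007348208430855851], [0.015143419189442767, 0.01640589125663305]]
-0.09 37 [[-0.0014302470986661138, -0.01953636769992716], [0.010888564550698145, -0.005325343990849722], [0.016619873900788184, 0.015110443761762642]]
-0.08 41 [[-0.0009852233554663043, -0.018530928584991595], [0.010650505120206495, -0.00635512713668667], [0.01661589845215804, 0.01340257286749035]]
-0.07 33 [[-0.00324777830442596, -0.018543429617291145], [0.011398538800171188, -0.005999397859590015], [0.014864286258870808, 0.011311425114295691]]
-0.06 32 [[-0.0014540336939277536, -0.01723491808124884], [0.00888442783685555, -0.005656254604137762], [0.01560595615109527, 0.013354794497072333]]
-0.05 30 [[0.0014260445795916668, -0.016408672205049695], [0.009887799140921479, -0.007051549233396814], [0.015954676398927715, 0.01084429950897864]]
-0.04 24 [[-0.0014835561553696408, -0.014763481223488875], [0.010404179398758033, -0.0012772132493141476], [0.015810309972775542, 0.012083261789518789]]
-0.03 1 [[0.009151650180574365, -0.0044
[... 310 characters left out ...]
2439962444], [0.011749777619906122, 0.011144612182046583], [0.011908698595314534, 0.013333505358545715]]
-0.07 6 [[0.01043135663617177, -0.011136722374453458], [0.011072266840262779, 0.01059469486391654], [0.01124290386796952, 0.013596595856798208]]
-0.06 15 [[0.00963944891983142, -0.013530069269886764], [0.010678851402915277, -0.001546546118337214], [0.011259768463901736, 0.010617300389611707]]
-0.05 16 [[0.006576758648204739, -0.013012444827394465], [0.009939416536734112, -0.000616711481872853], [0.011706067596301405, 0.010789164770721938]]
-0.04 15 [[0.0033121677358753203, -0.011405793027390405], [0.009735501467299124, -0.0010967504215915482], [0.010913646935908058, 0.009923983739199713]]
```

Both cameras put the real fingertips about 33 mm behind the reported TCP, with no sideways offset. That explains the miss: the fingers shut just above the blower's top. I'll add this offset to every command and grasp again.

```bash
cat >> h.py <<'E'
GY=-.033-.019   # true grasp point along tool y from the reported TCP
def tcp_for(g,R): return np.asarray(g)-R[:,1]*GY   # reported TCP that puts the true grasp point at g
E
python3 - <<'E'
from h import *
np.set_printoptions(precision=4,suppress=True)
yaw=np.radians(-21.1); o=np.array([.535,-.3195,.052])
R=Rdown(yaw-np.pi/2)
effector.release()
env.movel(tcp_for(o+[0,0,.045],R),R,rate=.15)
env.movel(tcp_for(o,R),R,rate=.08)
s=env.sense(); print(s['t'],s['ee_pos'],s['wrist_force'])
effector.grasp(40)
s=env.sense(); print(s['t'],s['ee_pos'],s['wrist_force'],s['gripper_width'])
if s['gripper_width']>.015:
    Rb=np.array([[np.cos(yaw),-np.sin(yaw),0],[np.sin(yaw),np.cos(yaw),0],[0,0,1]])
    T=np.array(s['tcp_rot']).T@Rb; t=np.array(s['tcp_rot']).T@(o-s['ee_pos'])
    np.savez('tb.npz',R=T,t=t,pick_p=s['ee_pos'],pick_R=s['tcp_rot']); print(T,t)
    env.movel(s['ee_pos']+np.array([0,0,.09]),None,rate=.12)
    s=env.sense(); print(s['t'],s['ee_pos'],s['wrist_force'],s['moment'],s['gripper_width'])
snap('wrist','w4')
E
```

```text
12.8083 [ 0.5351 -0.3196 -0.0002] [ 0.1128 -0.6284  0.3598]
13.8083 [ 0.5348 -0.32    0.    ] [-1.3808 -0.919   0.5478] 0.026981638448331968
[[-1.      0.0002 -0.0001]
 [ 0.0001 -0.0005 -1.    ]
 [-0.0002 -1.      0.0005]] [-0.     -0.052  -0.0005]
14.7083 [ 0.5342 -0.3196  0.0892] [ 0.3451  0.2261 -1.9288] [0.0449 0.012  0.0134] 0.02677809356088123
```

View pics/w4.png

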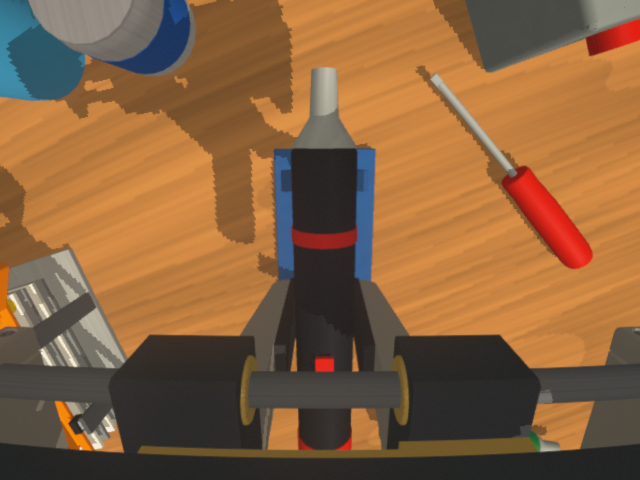

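The wrist view shows the blower gripped at a width of 27 mm and straight in the hand, with the tip at (323,68). Next I'll check its pose in the hand.

Run:
```python
from h import *
np.set_printoptions(precision=4,suppress=True)
f=np.load('pics/w4.npz'); s={'tcp_rot':f['R'],'ee_pos':f['p']}
P=cloud('wrist',f['d'],s); L=(P-f['p'])@f['R']
tb=np.load('tb.npz'); print('pred tip local',tb['t']+tb['R']@[.105,0,0])
m=np.zeros((480,640),bool); m[60:280,285:365]=1
w=m&(L[:,:,1]<.02)
q=L[w]; print(len(q),q.min(0),q.max(0))
for lo in np.arange(-.11,-.03,.01):
    k=(q[:,0]>lo)&(q[:,0]<lo+.01)
    if k.sum()>3: print(round(lo,2),k.sum(),'z mid',(q[k,2].min()+q[k,2].max())/2,'w',np.ptp(q[k,2]),'top y',q[k,1].min())
```

```text
pred tip local [-0.105  -0.052  -0.0005]
11251 [-0.1056 -0.069  -0.0206] [-0.0094 -0.0323  0.0202]
-0.11 375 z mid -0.0005487375510843419 w 0.009958021350948249 top y -0.06019525272227188
-0.1 729 z mid -0.0005958297800929338 w 0.010835045610022763 top y -0.060137672707614435
-0.09 971 z mid -0.00041824489785410694 w 0.02032938341834396 top y -0.06479859972611773
-0.08 1663 z mid -0.0006057708807418235 w 0.02685247280322465 top y -0.06817733422276656
-0.07 1698 z mid -0.0002883135951385323 w 0.027917887275989497 top y -0.06830566859392956
-0.06 1621 z mid -0.0006061694837441916 w 0.027332624477772696 top y -0.06838231374765383
-0.05 1596 z mid -0.00020327718363231159 w 0.028468903396584616 top y -0.06876554575057262
-0.04 1435 z mid -0.0001693525466201079 w 0.02794393528025119 top y -0.06900335838639973
```

```bash
cat > aim.py <<'E'
from h import *
np.set_printoptions(precision=4,suppress=True)
tb=np.load('tb.npz')
def blower_pose(tip,psi,pitch):
    x=np.array([np.cos(pitch)*np.cos(psi),np.cos(pitch)*np.sin(psi),-np.sin(pitch)])
    y=np.array([-np.sin(psi),np.cos(psi),0]); z=np.cross(x,y)
    Rb=np.stack([x,y,z],1); Rt=Rb@tb['R'].T
    o=tip-.105*x; return o-Rt@tb['t'],Rt,x
E
python3 - <<'E'
from aim import *
seam=np.array([.590,-.0885,.064]); psi=np.radians(85.8);pit=np.radians(3)
_,_,x=blower_pose(seam,psi,pit)
p,R,_=blower_pose(seam-.018*x,psi,pit)
pre=p-.012*x*[1,1,0]+[0,0,.075]
env.reach(pre,R); s=env.sense();print(s['t'],s['ee_pos']-pre)
env.movel(p+[0,0,.02]-.006*x*[1,1,0],R,rate=.08)
s=env.sense();print(s['t'],s['wrist_force'])
snap('wrist','w5'); snap('side','s5'); snap('top','t5')
a=cv2.imread('pics/s5.png')[170:290,290:430]; cv2.imwrite('pics/s5c.png',cv2.resize(a,None,fx=5,fy=5,interpolation=2))
E
```

```text
16.025 [-0.0004 -0.0005 -0.0005]
16.8667 [ 0.1712  0.2681 -1.1216]
```

View pics/w5.png

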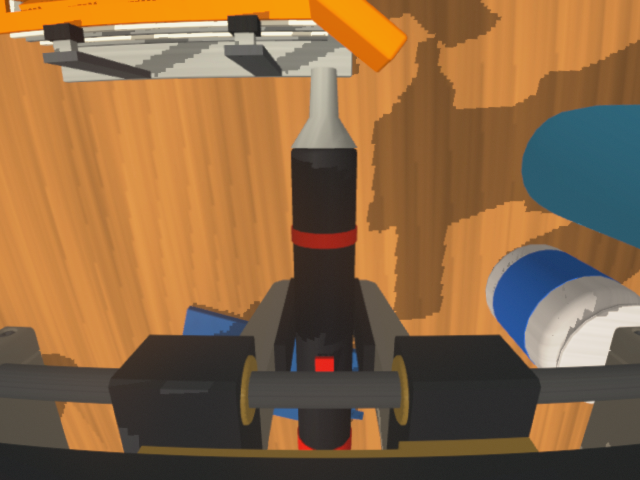

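View pics/s5c.png

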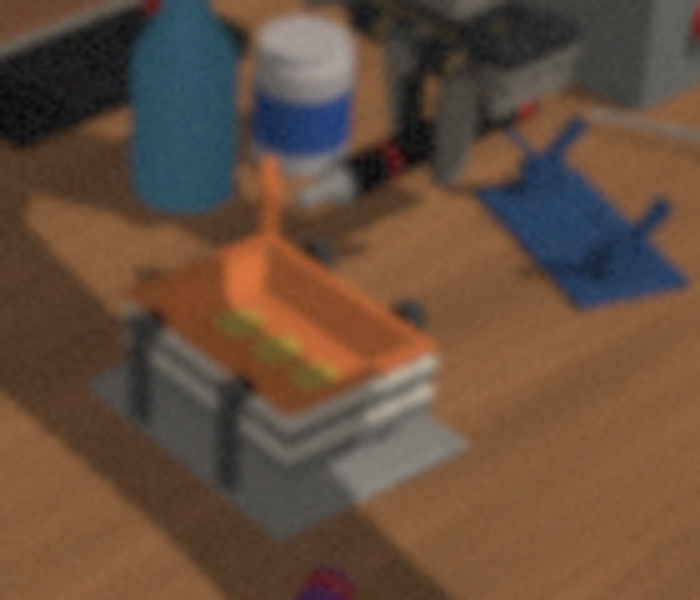

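Run:
```python
from aim import *
f=np.load('pics/w5.npz'); s={'tcp_rot':f['R'],'ee_pos':f['p']}
P=cloud('wrist',f['d'],s); im=f['im'].astype(int)
org=(im[:,:,0]>120)&(im[:,:,2]<90)&(im[:,:,0]>im[:,:,1]*1.4)&(P[:,:,2]>.05); org[90:]=0
th=np.radians(-4.2);u=np.array([np.cos(th),np.sin(th)]);n=np.array([-u[1],u[0]]);c=np.array([.5224,-.0299])
Q=P[org]; a=(Q[:,:2]-c)@u;b=(Q[:,:2]-c)@n
k=(Q[:,2]<.076)&(a<.06)
for lo in np.arange(-.06,.06,.015):
    kk=k&(a>lo)&(a<lo+.015)
    if kk.any(): print('edge',round(lo,3),b[kk].min(),np.median(Q[kk,2]))
k=Q[:,2]>.1; d=np.array([.806,-.591]); ab=np.stack([a,b],1)[k]
perp=(ab-[.075,-.055])@np.array([.591,.806]); al=(ab-[.075,-.055])@d
print('ear perp range',np.percentile(perp,[2,50,98]),'along',np.percentile(al,[1,99]),Q[k,2].max(),k.sum())
tip=f['p']+f['R']@(tb['t']+tb['R']@[.105,0,0]); print('tip in stack',(tip[:2]-c)@u,(tip[:2]-c)@n,tip[2])
for nm in ['seam','ear_corner','nozzle','ear']:
    r=tip_of('wrist',nm)
    for q in r[:2]:
        q0=np.array(q['at']); print(nm,q0,'stack',(q0[:2]-c)@u,(q0[:2]-c)@n,q['score'])
```

```text
edge -0.06 -0.05496672068257397 0.07178359148232769
edge -0.045 -0.0551616198561807 0.07177317505223417
edge -0.03 -0.0553952850619362 0.07187877859049899
edge -0.015 -0.05536709641836664 0.07196825929659346
edge 0.0 -0.05548445551779183 0.07212659784401568
edge 0.015 -0.055661896488396374 0.07199041188125227
edge 0.03 -0.05538268321960245 0.07215112573619015
edge 0.045 -0.0555877309718359 0.07211057517194572
ear perp range [-0.0057 -0.0021  0.0038] along [-0.001   0.0296] 0.1084423986781883 2734
tip in stack 0.07206268513684753 -0.07746612924188773 0.08517935505175976
seam [ 0.7327 -0.2592  0.0016] stack 0.2265287531616695 -0.21328221677162726 0.71
seam [ 0.5878 -0.09    0.0657] stack 0.06962598245785025 -0.05514882198904282 0.58
ear_corner [ 0.593  -0.0882  0.0737] stack 0.07468018898458767 -0.05297281730497511 0.86
nozzle [ 0.5909 -0.108   0.0873] stack 0.07403594488554342 -0.07287344416798741 0.81
ear [ 0.6029 -0.0987  0.0912] stack 0.08532260337894997 -0.06271956116426837 0.73
```

Run:
```python
from aim import *
seam=np.array([.5903,-.0875,.064]); psi=np.radians(85.7);pit=np.radians(3)
_,_,x=blower_pose(seam,psi,pit)
p,R,_=blower_pose(seam-.015*x,psi,pit)
env.movel(p,R,rate=.06)
s=env.sense();d=np.array(s['ee_pos'])-p;print(s['t'],d,s['wrist_force'])
# correct steady-state error
p2=p-d; env.movel(p2,R,rate=.05); s=env.sense(); print(s['ee_pos']-p, np.degrees(np.linalg.norm(cv2.Rodrigues(np.array(s['tcp_rot'])@R.T)[0])))
tip=s['ee_pos']+s['tcp_rot']@(tb['t']+tb['R']@[.105,0,0]); xx=s['tcp_rot']@tb['R'][:,0]
v=seam-tip; print('dist',v@xx,'miss',v-xx*(v@xx))
env.pause(0.6)
snap('wrist','w6'); snap('side','s6'); snap('top','t6')
print(env.sense()['t'])
a=cv2.imread('pics/s6.png')[190:250,320:400]; cv2.imwrite('pics/s6c.png',cv2.resize(a,None,fx=8,fy=8,interpolation=2))
```

```text
17.7417 [-0.0002  0.0004 -0.0005] [ 0.1217  0.318  -1.3833]
[ 0.0004 -0.0007  0.0009] 0.04698557360232388
dist 0.015732476047903617 miss [-0.0005 -0.     -0.0008]
18.7417
```

View pics/w6.png

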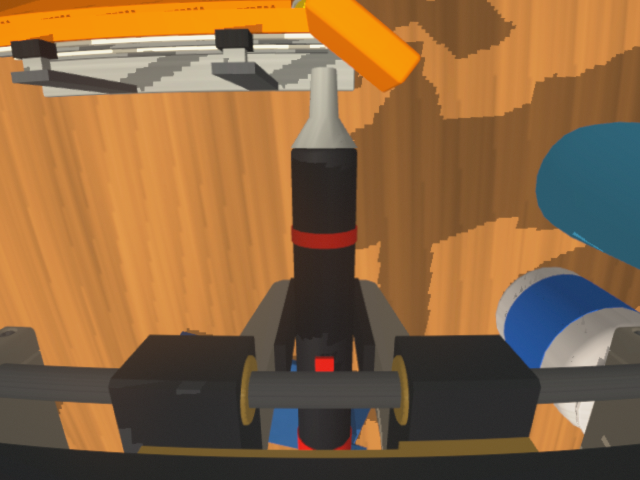

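View pics/s6c.png

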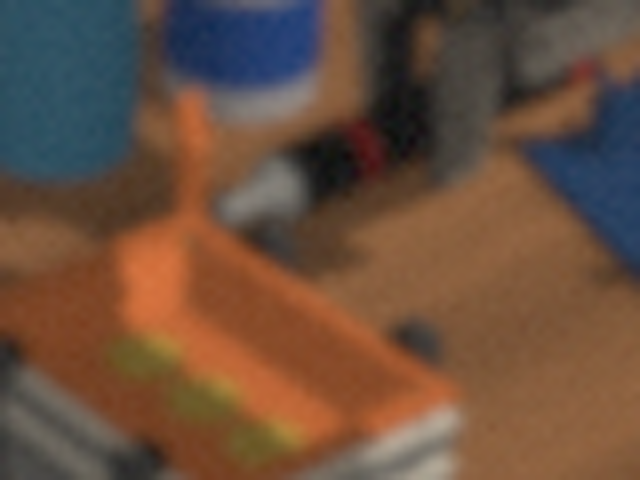

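Run:
```python
from aim import *
f=np.load('pics/w6.npz'); s={'tcp_rot':f['R'],'ee_pos':f['p']}
P=cloud('wrist',f['d'],s)
for v in (70,75,80,90): print(v,P[v,318:331:3,2], P[v,324,:2])
fl=(P[:,:,2]>.066)&(P[:,:,2]<.08); fl[40:]=0; fl[:,290:]=0; print(np.median(P[fl][:,2]))
env.pause(2.3)
s2=env.sense(); print(s2['t'],s2['ee_pos']-f['p'],s2['wrist_force'])
```

```text
70 [0.0704 0.0709 0.0714 0.0719 0.0717] [ 0.5903 -0.1037]
75 [0.0712 0.0715 0.0724 0.0711 0.0709] [ 0.5901 -0.1056]
80 [0.0701 0.0704 0.0716 0.0721 0.0716] [ 0.59   -0.1073]
90 [0.0716 0.0718 0.0731 0.0716 0.0717] [ 0.5897 -0.111 ]
0.07177417448890766
21.0417 [0. 0. 0.] [ 0.0681 -0.8484 -1.3959]
```

Run:
```python
from aim import *
s=env.sense(); p=np.array(s['ee_pos']); R=np.array(s['tcp_rot']); x=R@tb['R'][:,0]
env.movel(p-.01*x*[1,1,0]+[0,0,.09],None,rate=.1)
P0=tb['pick_p'];Rp=Rdown(np.radians(-21.1)-np.pi/2)
env.reach(P0+[0,0,.09],Rp)
env.movel(P0+[0,0,.015],Rp,rate=.12)
env.movel(P0+[0,0,.0005],Rp,rate=.04)
s=env.sense(); print(s['t'],s['ee_pos']-P0,s['wrist_force'])
effector.release(); s=env.sense(); print(s['t'],s['wrist_force'],s['gripper_width'])
env.movel(P0+[0,0,.1],Rp,rate=.2)
snap('wrist','w7'); print([(q['at'],q['score']) for n in ('blower','nozzle') for q in tip_of('wrist',n)[:2]],env.sense()['t'])
```

```text
24.65 [-0.0001  0.0001  0.0003] [-0.0046  0.2665 -1.7802]
25.6917 [-0.8943 -0.3233 -1.0471] 0.09169195853107599
[([0.5336, -0.3185, 0.0519], 0.76), ([0.2981, -0.3731, 0.0202], 0.69), ([0.6313, -0.3545, 0.0512], 0.73)] 26.4917
```

View pics/w7.png

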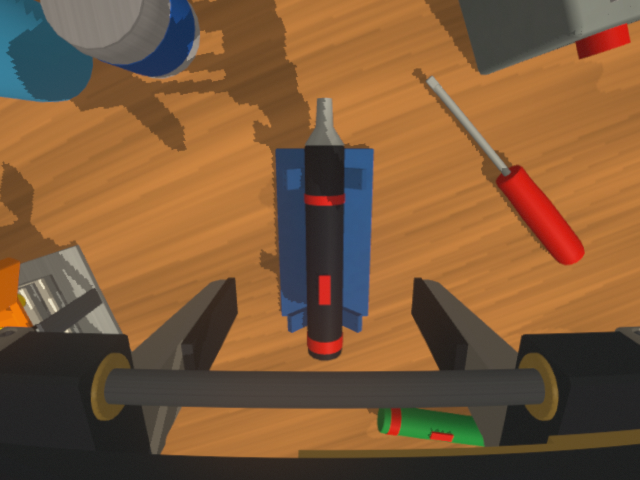

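The blower is back in its cradle, with its axis at u≈324 between the V-blocks. Next is the ear. I'll check the IK along the whole peel first.

```bash
cat > peel.py <<'E'
from h import *
np.set_printoptions(precision=3,suppress=True)
th=np.radians(-4.3);u=np.array([np.cos(th),np.sin(th),0]);n=np.array([-u[1],u[0],0]);c=np.array([.5224,-.0302,0])
st=lambda x,y,z:c+u*x+n*y+[0,0,z]
ear=st(.0847,-.0621,.093)
d=u*.806-n*.591; ax=np.cross(d,[0,0,1]); piv=st(-.075,.055,.069)
da=np.arctan2(d[1],d[0])
def R0(f): return Rdown(da+f*np.pi/2)
def swing(t,f,g=ear):
    M=cv2.Rodrigues(ax*np.radians(t))[0]; R=M@R0(f); return tcp_for(piv+M@(g-piv),R),R
pad=np.array([.538,.324,.012])
def final(f,yaw_extra=0,h=.15,g=None):
    M=cv2.Rodrigues(np.array([0,0,1.])*yaw_extra)[0]
    R=M@R0(f); off=M@(ear-st(0,0,.046)); return tcp_for(pad+[0,0,h]+off,R),R
E
python3 - <<'E'
from peel import *
print(ear,np.degrees(da),piv)
for f in (1,-1):
    p,R=swing(0,f); print(f,'ear',solver.inverse_kinematics(p+[0,0,.06],R),solver.inverse_kinematics(p,R))
    for t in (7,14): p,R=swing(t,f); print('sw',t,solver.inverse_kinematics(p,R))
    p,R=swing(14,f); print('lift',solver.inverse_kinematics(p+[0,0,.13],R))
    for ye in (-40,-20,0,20,40,60,80): p,R=final(f,np.radians(ye)); print('fin',ye,solver.inverse_kinematics(p,R))
E
```

```text
[ 0.602 -0.098  0.093] -40.55075582794784 [0.452 0.03  0.069]
1 ear [ 0.606  0.605 -0.685  1.737  0.453  0.964  0.607] [ 0.585  0.685 -0.658  1.77   0.53   0.871  0.548]
sw 7 [ 0.537  0.586 -0.618  1.851  0.59   0.785  0.459]
sw 14 [ 0.464  0.489 -0.561  1.933  0.668  0.707  0.344]
lift [ 0.515  0.32  -0.604  1.819  0.44   0.921  0.569]
fin -40 [ 0.029  0.49  -0.614  1.729  0.323  1.025 -0.535]
fin -20 [ 0.042  0.566 -0.662  1.635  0.384  1.074 -0.215]
fin 0 [ 0.038  0.644 -0.72   1.54   0.453  1.13   0.085]
fin 20 [ 0.231  1.009 -1.333  1.441  0.978  1.442  0.111]
fin 40 [ 0.159  1.038 -1.334  1.379  1.     1.469  0.436]
fin 60 [ 0.095  1.053 -1.335  1.344  1.012  1.484  0.749]
fin 80 [ 0.044  1.054 -1.335  1.342  1.013  1.485  1.049]
-1 ear [ 0.089  0.491  0.024  1.773 -0.015  0.877 -2.159] [ 0.091  0.572  0.022  1.805 -0.017  0.765 -2.157]
sw 7 [ 0.013  0.491  0.068  1.887  0.066  0.668 -2.257]
sw 14 [-0.091  0.414  0.132  1.97   0.184  0.578 -2.399]
lift [-0.006  0.25   0.026  1.852  0.196  0.859 -2.374]
fin -40 [-1.216  0.634  1.12   1.81  -0.636  1.114 -2.847]
fin -20 [-0.748  0.484  0.435  1.692 -0.233  1.017 -2.862]
fin 0 [-0.369  0.527 -0.104  1.571  0.06   1.046 -2.768]
fin 20 [-0.36   0.582 -0.167  1.486  0.104  1.083 -2.478]
fin 40 [-0.373  0.623 -0.215  1.421  0.139  1.112 -2.191]
fin 60 [-0.366  0.655 -0.307  1.381  0.204  1.136 -1.931]
fin 80 [-0.348  0.676 -0.42   1.373  0.283  1.152 -1.684]
```

Run:
```python
from peel import *
f=1
p,R=swing(0,f)
env.reach(p+[0,0,.09],R); s=env.sense(); print(s['t'],s['ee_pos']-p)
snap('wrist','w8')
```

```text
28.3083 [-0.    -0.001  0.09 ]
```

View pics/w8.png

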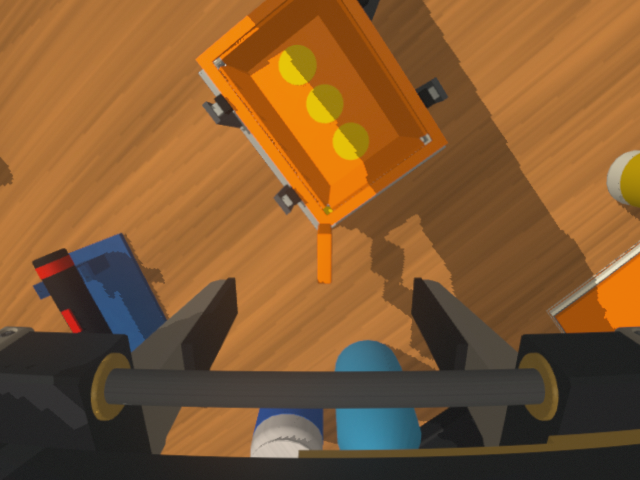

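The ear lies straight along the tool at (324,255), midway between the fingers. I'll measure its centre and then grasp.

Run:
```python
from peel import *
f=np.load('pics/w8.npz'); P=cloud('wrist',f['d'],{'tcp_rot':f['R'],'ee_pos':f['p']}); L=(P-f['p'])@f['R']
k=(P[:,:,2]>.09)&(P[:,:,2]<.112); k[:,:300]=0;k[:,345:]=0;k[:200]=0;k[290:]=0
q=L[k]; print(len(q),q.min(0),q.max(0),P[k][:,2].max())
t=P[k][:,2]>.103; qq=q[t]; print('top',np.percentile(qq,[1,50,99],axis=0))
```

```text
775 [-0.019  0.023 -0.004] [0.018 0.04  0.006] 0.10795474498787622
top [[-0.018  0.023 -0.004]
 [-0.001  0.025  0.001]
 [ 0.017  0.027  0.005]]
```

Run:
```python
from peel import *
f=1
p,R=swing(0,f)
g=ear+R[:,2]*.0006; p=tcp_for(g,R)
env.movel(p+[0,0,.035],R,rate=.15)
env.movel(p,R,rate=.06)
s=env.sense(); print(s['t'],s['ee_pos']-p,s['wrist_force'])
effector.grasp(50)
s=env.sense(); print(s['t'],s['ee_pos']-p,s['wrist_force'],s['moment'],s['gripper_width'])
snap('wrist','w9')
```

```text
29.6083 [ 0.  0. -0.] [-0.512  0.41  -0.124]
30.8167 [-0. -0. -0.] [-2.122 -0.94   2.169] [-0.148  0.241 -0.039] 0.00930105394444543
```

View pics/w9.png

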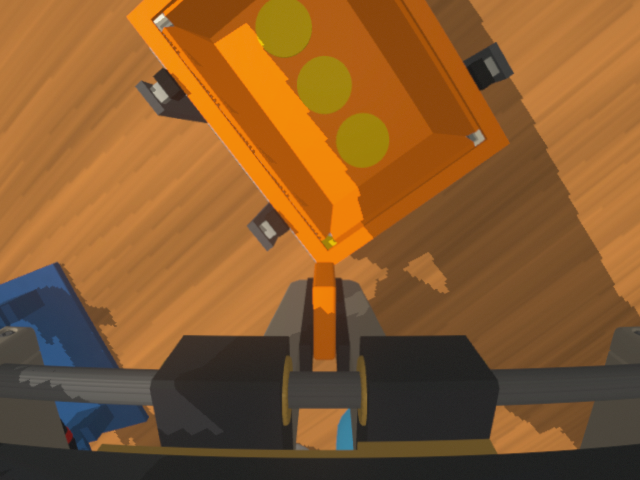

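The ear is gripped, with a 9.3 mm opening. Now I'll swing it up about the far corner in small steps and watch the force.

Run:
```python
from peel import *
f=1
g=ear+R0(f)[:,2]*.0006
for t in (2,4,6,8,10):
    p,R=swing(t,f,g); env.movel(p,R,rate=.03)
    s=env.sense(); print(t,s['t'],s['ee_pos']-p,s['wrist_force'],s['moment'],s['gripper_width'])
    if np.linalg.norm(s['wrist_force'])>25: print('STOP');break
snap('wrist','w10');snap('side','s10')
a=cv2.imread('pics/s10.png')[170:290,290:430]; cv2.imwrite('pics/s10c.png',cv2.resize(a,None,fx=5,fy=5,interpolation=2))
```

```text
2 31.25 [-0.001  0.001 -0.   ] [-0.987  1.239 -6.905] [ 0.21   0.06  -0.016] 0.00972669483538455
4 31.6333 [ 0. -0.  0.] [-0.561  0.527 -9.097] [-0.064 -0.283 -0.005] 0.00966850377018026
6 32.0167 [-0.  0.  0.] [-1.264  1.219 -8.673] [0.05  0.013 0.014] 0.009792478825131202
8 32.4 [0. 0. 0.] [-0.614  0.939 -9.107] [ 0.165  0.097 -0.014] 0.009538202396999627
10 32.7833 [-0.  0.  0.] [-1.323  1.398 -8.791] [0.425 0.364 0.033] 0.009670779025168968
```

View pics/w10.png

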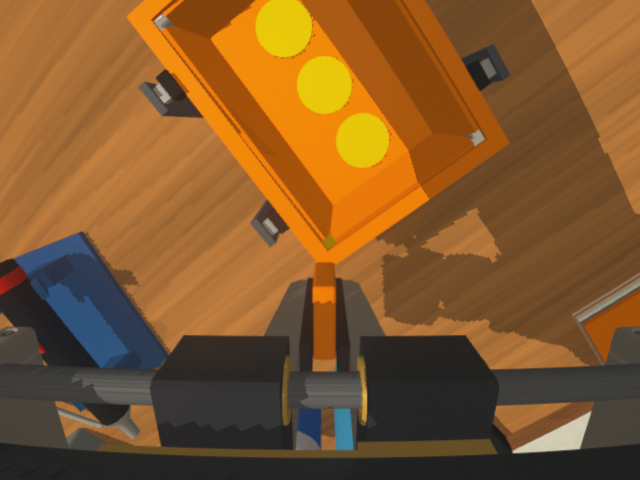

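View pics/s10c.png

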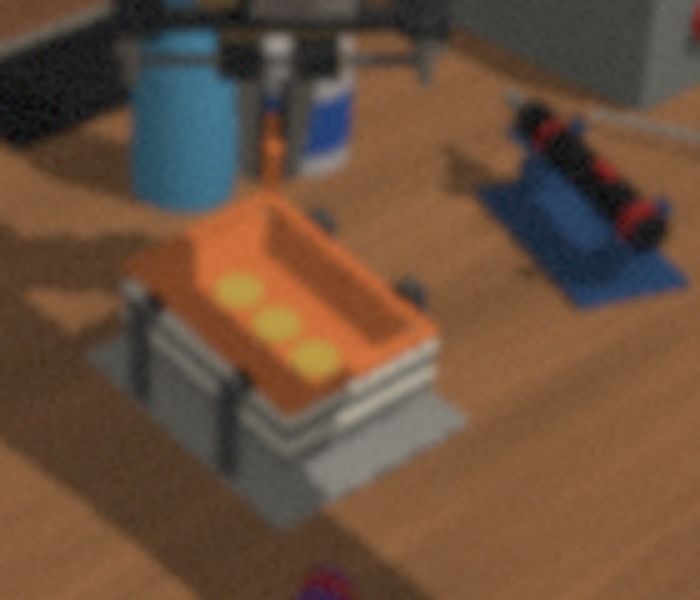

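The force stayed near 9 N, and in the side picture the steel base looks raised: its left corner moved from about (90,385) to (90,355) in the crop. I'll measure whether the stack is tipping along.

Run:
```python
from peel import *
for n in ('s6','s10'):
    f=np.load(f'pics/{n}.npz'); P=cloud('side',f['d']); im=f['im'].astype(int)
    X=P-c; a=X@u; b=X@n_ if False else X@np.array([-u[1],u[0],0]); z=P[:,:,2]
    # base plate grey visible strips
    sat=im.max(2)-im.min(2)
    for nm,k in [('base -x strip',(a<-.076)&(a>-.09)&(abs(b)<.07)&(z<.05)),('base +y strip',(b>.057)&(b<.07)&(abs(a)<.09)&(z<.05)),('above outline -x',(a<-.078)&(a>-.088)&(abs(b)<.06))]:
        q=np.stack([a[k],b[k],z[k]],1)
        if len(q)>10:
            A=np.c_[q[:,:2],np.ones(len(q))]; co=np.linalg.lstsq(A,q[:,2],rcond=None)[0]; print(n,nm,len(q),'z med',np.median(q[:,2]),'plane',co)
    # flange white at side y=+55: heights near a
    k=(b>.04)&(b<.065)&(abs(a)<.075)&(z>.04)&(z<.09); 
    for lo in np.arange(-.075,.075,.025):
        kk=k&(a>lo)&(a<lo+.025); print('   a',round(lo,3),np.percentile(z[kk],[5,50,98]))
```

```text
s6 base -x strip 201 z med 0.005393635984074829 plane [1.204 0.006 0.108]
s6 base +y strip 199 z med 0.006118779088512771 plane [0.002 0.073 0.007]
s6 above outline -x 107 z med 0.0052618577345381334 plane [ 0.979 -0.009  0.088]
   a -0.075 [0.041 0.059 0.073]
   a -0.05 [0.04  0.068 0.076]
   a -0.025 [0.043 0.067 0.073]
   a 0.0 [0.041 0.059 0.072]
   a 0.025 [0.041 0.065 0.077]
   a 0.05 [0.049 0.068 0.074]
s10 base -x strip 263 z med 0.004165354917033737 plane [ 0.564 -0.041  0.052]
s10 base +y strip 365 z med 0.00913852464856435 plane [ 0.047  0.725 -0.036]
s10 above outline -x 385 z med 0.48699791284589217 plane [-3.478 -4.77  -0.096]
   a -0.075 [0.041 0.062 0.074]
   a -0.05 [0.044 0.072 0.081]
   a -0.025 [0.048 0.07  0.084]
   a 0.0 [0.042 0.069 0.086]
   a 0.025 [0.042 0.071 0.089]
   a 0.05 [0.05  0.077 0.09 ]
```

Run:
```python
import cv2,numpy as np
a=cv2.imread('pics/s6.png')[200:285,300:390]; b=cv2.imread('pics/s10.png')[200:285,300:390]
cv2.imwrite('pics/cmp.png',np.hstack([cv2.resize(x,(400,378),interpolation=2) for x in (a,b)]))
```

```text
(no output)
```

View pics/cmp.png

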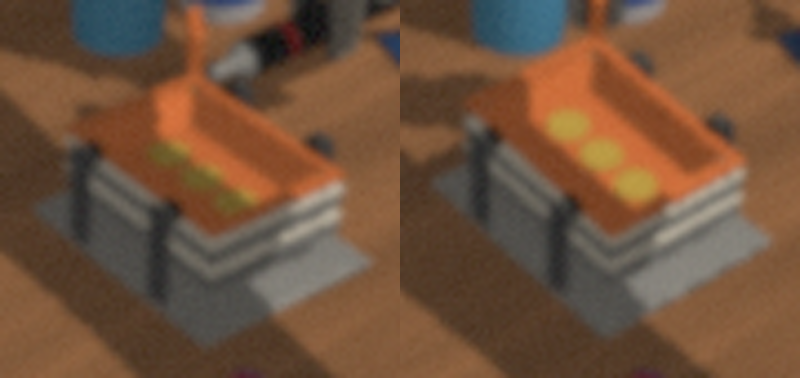

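Run:
```python
from peel import *
im9=cv2.imread('pics/w9.png');im10=cv2.imread('pics/w10.png')
D={}
for n in ('w9','w10'):
    f=np.load(f'pics/{n}.npz'); P=cloud('wrist',f['d'],{'tcp_rot':f['R'],'ee_pos':f['p']}); L=(P-f['p'])@f['R']; D[n]=(P,L)
    im=f['im'].astype(int); dark=(im.max(2)<110)&(im.max(2)-im.min(2)<25)
    for (u0,v0,u1,v1) in [(140,65,190,115),(250,200,300,250),(460,35,520,95)]:
        k=np.zeros((480,640),bool); k[v0:v1,u0:u1]=1; k&=(P[:,:,2]>.03)
        k&=dark
        q=L[k]; top=q[:,1]<np.percentile(q[:,1],25)
        print(n,(u0,v0),k.sum(),'tool',np.median(q[top],0),'world',np.median(P[k][top],0))
    for (uu,vv) in [(330,245),(480,145),(200,130),(300,80)]: print('  tray',uu,vv,L[vv,uu],P[vv,uu])
cv2.imwrite('pics/cmp2.png',np.hstack([cv2.resize(x[40:280,120:340],(380,415),interpolation=2) for x in (im9,im10)]))
```

```text
w9 (140, 65) 1166 tool [-0.1   -0.037 -0.073] world [ 0.479 -0.087  0.078]
w9 (250, 200) 250 tool [-0.033 -0.037 -0.03 ] world [ 0.558 -0.1    0.078]
w9 (460, 35) 1205 tool [-0.11  -0.037  0.074] world [0.567 0.028 0.078]
  tray 330 245 [-0.024 -0.022  0.004] [ 0.587 -0.08   0.063]
  tray 480 145 [-0.076 -0.032  0.074] [0.593 0.008 0.073]
  tray 200 130 [-0.085  0.04  -0.082] [ 0.484 -0.105  0.001]
  tray 300 80 [-0.107 -0.01  -0.012] [ 0.513 -0.037  0.051]
w10 (140, 65) 1104 tool [-0.101 -0.034 -0.072] world [ 0.476 -0.084  0.093]
w10 (250, 200) 248 tool [-0.035 -0.031 -0.031] world [ 0.553 -0.097  0.1  ]
w10 (460, 35) 1214 tool [-0.111 -0.033  0.075] world [0.565 0.035 0.089]
  tray 330 245 [-0.021 -0.014  0.004] [ 0.588 -0.081  0.086]
  tray 480 145 [-0.076 -0.031  0.075] [0.592 0.01  0.093]
  tray 200 130 [-0.086  0.06  -0.089] [ 0.49  -0.118  0.002]
  tray 300 80 [-0.107 -0.01  -0.012] [ 0.515 -0.038  0.067]
```

View pics/cmp2.png

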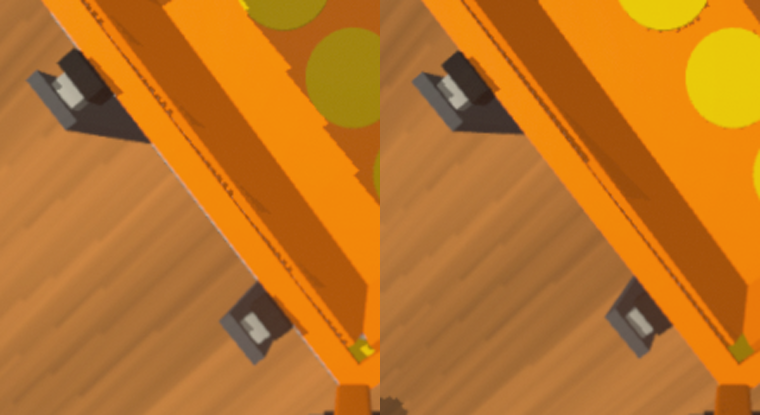

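The whole stack tipped with the tray, with only about 2.2° of relative peel (6 mm at the near clip). I'll lower it back until the base is flat, keep a moderate pull, and see whether the cling relaxes.

Run:
```python
from peel import *
f=1
g=ear+R0(f)[:,2]*.0006
for t in (6,4,3,2.5):
    p,R=swing(t,f,g); env.movel(p,R,rate=.05)
    s=env.sense(); print(t,s['t'],s['wrist_force'],s['moment'])
for i in range(3):
    env.pause(.15); s=env.sense(); print(s['t'],s['wrist_force'])
snap('wrist','w11');snap('side','s11')
f9=np.load('pics/w11.npz'); P=cloud('wrist',f9['d'],{'tcp_rot':f9['R'],'ee_pos':f9['p']}); L=(P-f9['p'])@f9['R']
im=f9['im'].astype(int); dark=(im.max(2)<110)&(im.max(2)-im.min(2)<25)
for (u0,v0,u1,v1) in [(140,65,190,115),(250,200,300,250),(460,35,520,95)]:
    k=np.zeros((480,640),bool); k[v0:v1,u0:u1]=1; k&=(P[:,:,2]>.03)&dark
    q=L[k]; top=q[:,1]<np.percentile(q[:,1],25)
    print((u0,v0),k.sum(),'tool',np.median(q[top],0),'world',np.median(P[k][top],0))
```

```text
6 33.3083 [ 2.566 -1.08  -7.149] [-0.557 -0.851 -0.012]
4 33.6 [ 0.448 -0.462 -6.769] [-0.176 -0.564 -0.124]
3 33.85 [ 1.281 -0.142 -6.296] [-0.072 -0.696 -0.059]
2.5 34.1 [ 0.732  0.307 -4.154] [-0.115 -0.806 -0.022]
34.25 [ 0.203 -1.123 -5.076]
34.4 [ 0.675 -1.258 -4.332]
34.55 [ 0.393 -0.954 -4.583]
(140, 65) 1032 tool [-0.101 -0.033 -0.072] world [ 0.478 -0.085  0.079]
(250, 200) 215 tool [-0.035 -0.03  -0.031] world [ 0.556 -0.1    0.078]
(460, 35) 1130 tool [-0.11  -0.033  0.074] world [0.567 0.033 0.078]
```

The base is flat again and the tray keeps 2.5° of peel at only 4.5 N, so the cling depends on speed. I'll continue slowly with a cap on the force.

```bash
cat > slow.py <<'E'
from peel import *
import sys
f=1; g=ear+R0(f)[:,2]*.0006
def go(t,tmax,lim,tend,dt=.25,rate=.02):
    log=[]
    while t<tmax:
        s=env.sense(); F=-s['wrist_force'][2]
        log.append((round(t,2),round(s['t'],2),round(F,1)))
        if s['t']>tend: break
        if F>lim: env.pause(.1); continue
        t+=dt; p,R=swing(t,f,g); env.movel(p,R,rate=rate)
    print(log); return t
def clips(name):
    snap('wrist',name)
    f9=np.load(f'pics/{name}.npz'); P=cloud('wrist',f9['d'],{'tcp_rot':f9['R'],'ee_pos':f9['p']}); L=(P-f9['p'])@f9['R']
    im=f9['im'].astype(int); dark=(im.max(2)<110)&(im.max(2)-im.min(2)<25)
    for (u0,v0,u1,v1) in [(140,65,190,115),(250,200,300,250),(460,35,520,95)]:
        k=np.zeros((480,640),bool); k[v0:v1,u0:u1]=1; k&=(P[:,:,2]>.03)&dark
        if k.sum()<20: continue
        q=L[k]; top=q[:,1]<np.percentile(q[:,1],25)
        print((u0,v0),'tool y',np.median(q[top],0)[1],'world',np.median(P[k][top],0))
E
python3 - <<'E'
from slow import *
t=go(2.5,4,6.0,37.5); clips('w12'); s=env.sense(); print(t,s['t'],s['wrist_force'],s['moment'])
E
```

```text
[(2.5, 34.65, np.float64(3.6)), (2.75, 34.9, np.float64(7.0)), (2.75, 35.0, np.float64(5.4)), (3.0, 35.25, np.float64(5.8)), (3.25, 35.5, np.float64(6.6)), (3.25, 35.6, np.float64(7.0)), (3.25, 35.7, np.float64(7.7)), (3.25, 35.8, np.float64(6.7)), (3.25, 35.9, np.float64(7.5)), (3.25, 36.0, np.float64(7.4)), (3.25, 36.1, np.float64(7.8)), (3.25, 36.2, np.float64(8.1)), (3.25, 36.3, np.float64(7.9)), (3.25, 36.4, np.float64(8.2)), (3.25, 36.5, np.float64(8.9)), (3.25, 36.6, np.float64(7.7)), (3.25, 36.7, np.float64(7.9)), (3.25, 36.8, np.float64(7.7)), (3.25, 36.9, np.float64(8.5)), (3.25, 37.0, np.float64(8.5)), (3.25, 37.1, np.float64(8.2)), (3.25, 37.2, np.float64(7.7)), (3.25, 37.3, np.float64(8.5)), (3.25, 37.4, np.float64(7.7)), (3.25, 37.5, np.float64(9.1)), (3.25, 37.6, np.float64(9.0))]
(140, 65) tool y -0.033313467244992526 world [ 0.478 -0.085  0.08 ]
(250, 200) tool y -0.03012889260727243 world [ 0.555 -0.099  0.08 ]
(460, 35) tool y -0.03220835036234197 world [0.566 0.034 0.078]
3.25 37.65 [-1.281  1.446 -8.39 ] [ 0.14  -0.237 -0.07 ]
```

Run:
```python
from slow import *
snap('side','s12')
a=cv2.imread('pics/s12.png')[195:285,300:400]; cv2.imwrite('pics/s12c.png',cv2.resize(a,None,fx=7,fy=6.5,interpolation=2))
b=cv2.imread('pics/w12.png')[0:280,110:540]; cv2.imwrite('pics/w12c.png',cv2.resize(b,None,fx=1.8,fy=1.8,interpolation=2))
```

```text
(no output)
```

View pics/s12c.png

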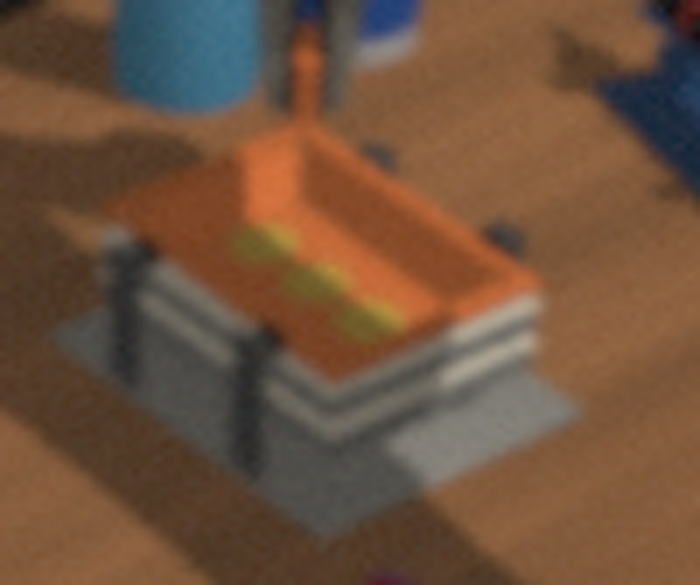

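View pics/w12c.png

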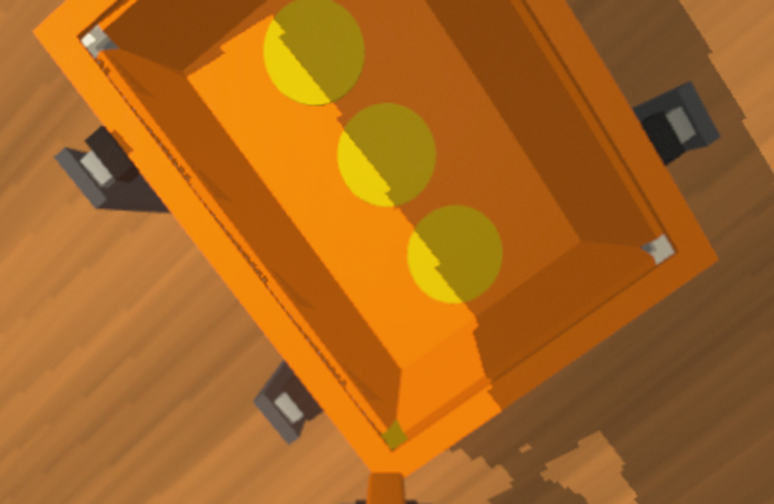

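The wrist crop shows the yellow seam dot at the inner corner and the clips still touching the flange edge. The clips resist mostly by friction, and a swing along the diagonal loads several at once. I'll ease back and release them one side at a time with small rolls. First I'll check the dot's position and the radial force.

```bash
cat > roll.py <<'E'
from slow import *
G0=g; 
def Rt(dirv,ang,point):
    a=np.cross(dirv,[0,0,1.]); M=cv2.Rodrigues(a*np.radians(ang))[0]; T=np.eye(4); T[:3,:3]=M; T[:3,3]=point-M@point; return T
def apply(T,sh=np.zeros(3)):
    R=T[:3,:3]@R0(f); return tcp_for(T[:3,:3]@G0+T[:3,3],R)+sh,R
def F(tag):
    s=env.sense(); w=s['wrist_force']; print(tag,round(s['t'],2),'Fz',round(w[2],1),'Fd',round(w@d,1),'Fj',round(w@ax,1),'M ax,d,z',np.round([s['moment']@ax,s['moment']@d,s['moment'][2]],2))
E
python3 - <<'E'
from roll import *
for nme in ('w8','w9'):
    q=np.load(f'pics/{nme}.npz'); P=cloud('wrist',q['d'],{'tcp_rot':q['R'],'ee_pos':q['p']}); im=q['im'].astype(int)
    y=(im[:,:,0]>120)&(abs(im[:,:,0]-im[:,:,1])<60)&(im[:,:,2]<70); y[:195]=0; y[260:]=0; y[:,:315]=0;y[:,345:]=0
    X=P[y]-c; print(nme,y.sum(),'dot stack',np.median(X@u),np.median(X@n),np.median(X[:,2]))
p,R=apply(Rt(d,2.5,piv)); env.movel(p,R,rate=.04); F('2.5')
env.movel(p-d*.0015,R,rate=.03); F('in1.5'); env.pause(.15); F('in1.5')
env.movel(p+d*.0015,R,rate=.03); F('out1.5'); env.pause(.15); F('out1.5')
E
```

```text
w8 108 dot stack 0.09140591969178351 -0.04731298880514245 0.0029316415938081264
w9 112 dot stack nan nan nan
2.5 37.95 Fz -5.8 Fd 0.2 Fj -0.4 M ax,d,z [0.41 0.43 0.1 ]
in1.5 38.2 Fz -7.1 Fd 2.7 Fj -0.7 M ax,d,z [ 1.1   0.3  -0.08]
in1.5 38.35 Fz -6.0 Fd 2.8 Fj 0.6 M ax,d,z [ 1.28  0.3  -0.09]
out1.5 38.6 Fz -5.3 Fd 0.3 Fj 1.3 M ax,d,z [0.37 0.33 0.19]
out1.5 38.75 Fz -5.3 Fd -0.7 Fj 0.4 M ax,d,z [0.29 0.36 0.15]
```

Run:
```python
from roll import *
T0=Rt(d,2.5,piv)
for a in (.5,1,1.5,2):
    p,R=apply(Rt(u,a,piv)@T0,d*.001); env.movel(p,R,rate=.03); F(a)
    if -env.sense()['wrist_force'][2]>8.3: break
clips('w13')
```

```text
0.5 39.0 Fz -8.1 Fd -0.3 Fj 0.6 M ax,d,z [0.38 0.04 0.  ]
1 39.25 Fz -8.7 Fd -1.4 Fj -0.0 M ax,d,z [ 0.25 -0.08  0.1 ]
(140, 65) tool y -0.03292933245126246 world [ 0.478 -0.087  0.079]
(250, 200) tool y -0.029423769062548906 world [ 0.554 -0.1    0.079]
(460, 35) tool y -0.032138980796615584 world [0.566 0.033 0.079]
```

Run:
```python
from roll import *
T0=Rt(d,2.5,piv)
for a in (1.3,1.6,1.9):
    p,R=apply(Rt(u,a,piv)@T0,d*.001); env.movel(p,R,rate=.03); F(a)
clips('w14')
```

```text
1.3 39.55 Fz -9.0 Fd -1.5 Fj 0.5 M ax,d,z [ 0.12 -0.14  0.08]
1.6 39.8 Fz -8.9 Fd -0.8 Fj 0.5 M ax,d,z [ 0.11 -0.16  0.09]
1.9 40.05 Fz -9.5 Fd -2.3 Fj 1.2 M ax,d,z [ 0.1  -0.22  0.1 ]
(140, 65) tool y -0.03293484568745014 world [ 0.478 -0.087  0.079]
(250, 200) tool y -0.029631337625118964 world [ 0.555 -0.1    0.082]
(460, 35) tool y -0.03205999269240442 world [0.566 0.032 0.081]
```

Run:
```python
from roll import *
for nme in ('w9','w10','w11','w12','w14'):
    q=np.load(f'pics/{nme}.npz'); P=cloud('wrist',q['d'],{'tcp_rot':q['R'],'ee_pos':q['p']}); L=(P-q['p'])@q['R']; im=q['im'].astype(int)
    for (u0,v0,u1,v1) in [(150,8,180,35),(465,125,495,150),(318,232,345,252)]:
        k=np.zeros((480,640),bool);k[v0:v1,u0:u1]=1
        if u0!=318: k&=(im[:,:,2]>100)
        else: k&=(im[:,:,1]>110)&(abs(im[:,:,0]-im[:,:,1])<60)
        of=np.zeros_like(k);of[v0-5:v1+5,u0-5:u1+5]=1; of&=(im[:,:,0]>180)&(im[:,:,2]<60)&(im[:,:,1]<150)
        if k.sum()>3: print(nme,(u0,v0),k.sum(),'hole y',np.percentile(L[k][:,1],[20,50,80]),'world z',np.median(P[k][:,2]),'orange',np.percentile(L[of][:,1],[10,50]) if of.any() else '')
```

```text
w9 (150, 8) 168 hole y [nan nan nan] world z nan orange [nan nan]
w9 (465, 125) 97 hole y [-0.022 -0.021 -0.02 ] world z 0.06197583572025206 orange 
w9 (318, 232) 112 hole y [nan nan nan] world z nan orange [nan nan]
w10 (150, 8) 114 hole y [-0.021 -0.021 -0.02 ] world z 0.07305330332138771 orange [nan nan]
w10 (465, 125) 116 hole y [-0.016 -0.016 -0.015] world z 0.07762060850046144 orange 
w10 (318, 232) 108 hole y [-0.015 -0.015 -0.014] world z 0.0865445342047644 orange [nan nan]
w11 (150, 8) 130 hole y [-0.02  -0.019 -0.018] world z 0.06288497652830402 orange [-0.031 -0.03 ]
w11 (465, 125) 121 hole y [-0.017 -0.016 -0.015] world z 0.06235535524823144 orange 
w11 (318, 232) 114 hole y [-0.015 -0.015 -0.014] world z 0.06358076327968218 orange [nan nan]
w12 (150, 8) 132 hole y [-0.02  -0.019 -0.018] world z 0.06377896613745557 orange [nan nan]
w12 (465, 125) 115 hole y [-0.016 -0.015 -0.015] world z 0.06302455950363625 orange 
w12 (318, 232) 114 hole y [-0.015 -0.014 -0.014] world z 0.06528494269569358 orange [nan nan]
w14 (150, 8) 154 hole y [-0.02  -0.019 -0.018] world z 0.06311594827933469 orange [nan nan]
w14 (465, 125) 116 hole y [-0.016 -0.015 -0.014] world z 0.06576059086169993 orange 
w14 (318, 232) 113 hole y [nan nan nan] world z nan orange [nan nan]
```

The white trays stay fixed to the holder, and only the middle clips still hold, at about 4 to 5 mm. A static pull reaches the tipping limit of about 9 N first. A short brisk swing uses the holder's inertia, so I'll lower it flat and snap the ear up about 17 mm.

Run:
```python
from roll import *
q=np.load('pics/w11.npz'); P=cloud('wrist',q['d'],{'tcp_rot':q['R'],'ee_pos':q['p']}); im=q['im'].astype(int)
k=np.zeros((480,640),bool);k[232:252,318:345]=1;k&=(im[:,:,1]>110)&(abs(im[:,:,0]-im[:,:,1])<60); X=P[k]-c; print('dot',np.median(X@u),np.median(X@n),np.median(X[:,2]))
p,R=apply(Rt(d,2.7,piv),d*.0008); env.movel(p,R,rate=.06); F('flat')
p,R=apply(Rt(d,7.5,piv),d*.0008); env.movel(p,R,rate=.25); F('flick')
env.pause(.1); F('after'); clips('w15'); snap('side','s15')
```

```text
dot 0.0682762475384514 -0.04559119612021767 0.06358076327968218
flat 40.35 Fz -6.6 Fd 1.5 Fj 1.2 M ax,d,z [0.7  0.04 0.22]
flick 40.6 Fz -0.4 Fd -0.3 Fj 0.6 M ax,d,z [ 0.02 -0.21  0.12]
after 40.7 Fz -1.1 Fd 0.8 Fj 1.2 M ax,d,z [ 0.06 -0.08  0.09]
(140, 65) tool y -0.022849657890516538 world [ 0.476 -0.092  0.078]
(250, 200) tool y -0.014470434016311238 world [ 0.554 -0.099  0.078]
(460, 35) tool y -0.023971441454023745 world [0.567 0.035 0.077]
```

The clips let go: the force is down to about 1 N and the clips are back at z = 0.078, so the base is flat. I'll continue the swing to 13°, with the far corner down.

Run:
```python
from roll import *
for t in (10,13):
    p,R=apply(Rt(d,t,piv),d*.0008); env.movel(p,R,rate=.06); F(t)
env.pause(.2);F('hold'); clips('w16'); snap('side','s16')
a=cv2.imread('pics/s16.png')[180:285,300:400]; cv2.imwrite('pics/s16c.png',cv2.resize(a,None,fx=6,fy=5.5,interpolation=2))
for nm in ('ear_corner','far_corner'): print(nm,[(r['at'],r['score']) for r in tip_of('side',nm)[:2]],[(r['at'],r['score']) for r in tip_of('wrist',nm)[:2]])
```

```text
10 41.09 Fz -0.7 Fd 0.3 Fj 0.8 M ax,d,z [-0.03 -0.07  0.07]
13 41.42 Fz -0.7 Fd -0.3 Fj 0.8 M ax,d,z [-0.08 -0.12  0.02]
hold 41.62 Fz -0.1 Fd 0.1 Fj 1.1 M ax,d,z [-0.09 -0.02  0.04]
(140, 65) tool y -0.014936473244182048 world [ 0.475 -0.092  0.078]
(250, 200) tool y -0.0006726206390712667 world [ 0.553 -0.099  0.078]
(460, 35) tool y -0.017307715614238172 world [0.568 0.036 0.077]
ear_corner [] [([0.5904, -0.0857, 0.1145], 0.78)]
far_corner [([0.4532, 0.03, 0.0727], 0.69)] [([0.5352, -0.3231, -0.0], 0.39)]
```

View pics/s16c.png

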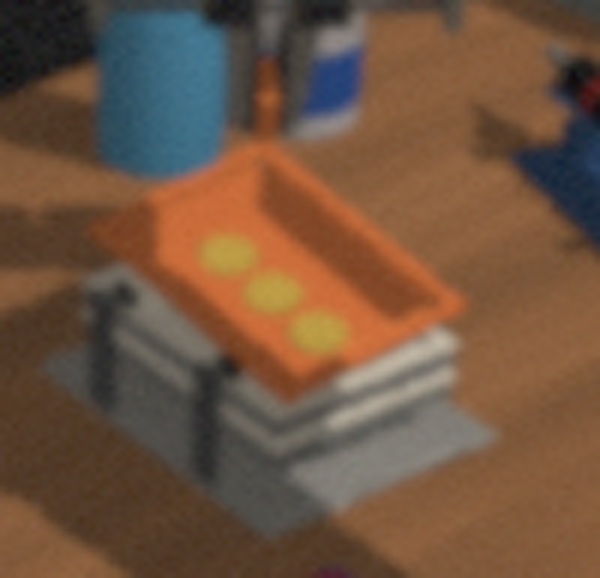

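View pics/w16.png

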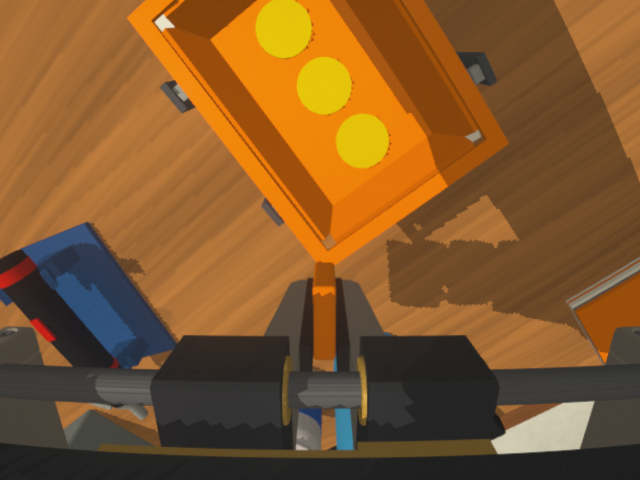

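The tray is peeled: the ear corner is at z≈0.115, the far corner is still at 0.073, and the base is flat. I'll lift straight up, level out and carry it over.

Run:
```python
from roll import *
p,R=apply(Rt(d,13,piv),d*.0008)
env.movel(p+[0,0,.03],R,rate=.08); F('l1')
env.movel(p+[0,0,.11],R,rate=.15); F('l2')
snap('side','s17')
M=R0(f)
pf,Rf=final(1,0,.15); pf=pf+R0(f)[:,2]*.0006
p1=np.array([.6,0.02,.19]); env.movel(p1,Rf,rate=.15); F('level')
snap('side','s18')
env.movel(pf,Rf,rate=.2); F('pad'); s=env.sense(); print(s['ee_pos']-pf,s['gripper_width'])
env.pause(.2)
snap('side','s19');snap('top','t19');snap('wrist','w19')
for cam in ('side','top','wrist'):
    tip_of
for cam in ('side','top'):
    for nm in ('tray','ear_corner','far_corner','pad_centre'): print(cam,nm,[(np.round(r['at'],4),r['score']) for r in tip_of(cam,nm)[:2]])
print(env.sense()['t'])
```

```text
l1 42.44 Fz -1.3 Fd 0.1 Fj 0.6 M ax,d,z [-0.1   0.11 -0.03]
l2 43.12 Fz -1.1 Fd 0.7 Fj 0.0 M ax,d,z [-0.08  0.08  0.03]
level 44.12 Fz -0.6 Fd 0.8 Fj -0.1 M ax,d,z [0.11 0.09 0.02]
pad 45.52 Fz -1.2 Fd -0.2 Fj 0.2 M ax,d,z [0.17 0.07 0.04]
[ 0.    -0.002  0.   ] 0.009774771200164378
side tray [(array([0.537, 0.326, 0.158]), 0.6)]
side ear_corner [(array([0.608, 0.263, 0.183]), 0.74), (array([ 0.533, -0.479,  0.003]), 0.69)]
side far_corner [(array([0.469, 0.385, 0.192]), 0.64)]
side pad_centre [(array([0.54 , 0.324, 0.012]), 0.57)]
top tray [(array([0.537, 0.319, 0.161]), 0.79)]
top ear_corner [(array([0.606, 0.262, 0.186]), 0.89)]
top far_corner [(array([0.467, 0.386, 0.181]), 0.66)]
top pad_centre [(array([0.539, 0.324, 0.012]), 0.68)]
46.275
```

View pics/s19.png

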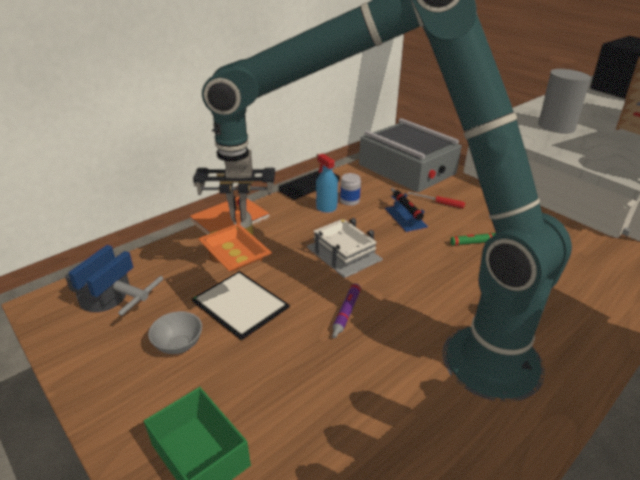

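View pics/w19.png

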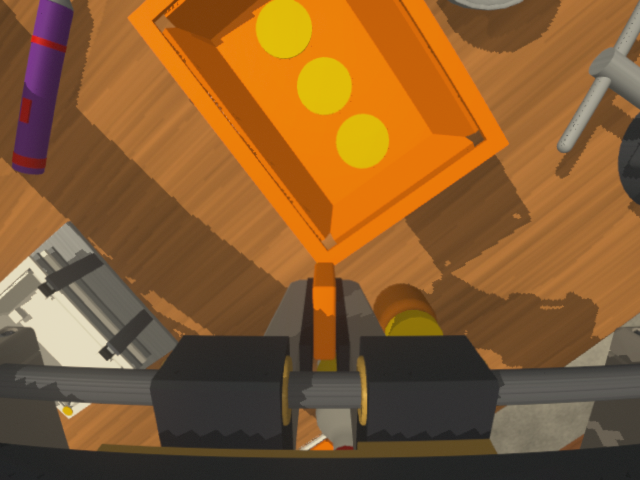

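View pics/t19.png

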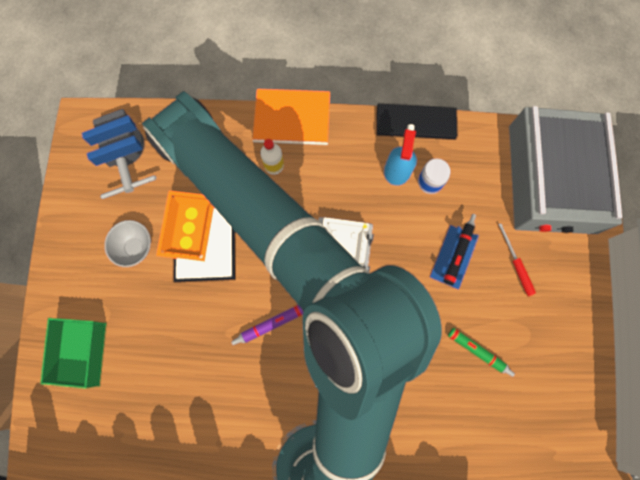

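The tray hangs above the pad and the grey and white stack stands flat. I'll check the tray's level and centring from the depth, and whether the stack moved.

Run:
```python
from roll import *
for cam,nme in (('wrist','w19'),('side','s19'),('top','t19')):
    q=np.load(f'pics/{nme}.npz'); P=cloud(cam,q['d'],{'tcp_rot':q['R'],'ee_pos':q['p']} if cam=='wrist' else None); im=q['im'].astype(int)
    hub=cv2.cvtColor(q['im'],cv2.COLOR_RGB2HSV)
    k=(hub[:,:,0]<18)&(hub[:,:,1]>150)&(hub[:,:,2]>90)
    # floor dots + floor: z ~ .165
    Z=P[:,:,2]; fl=k&(Z>.176)&(Z<.2)&(np.hypot(P[:,:,0]-.537,P[:,:,1]-.324)<.11)
    X=P[fl]
    for it in range(4):
        A=np.c_[X[:,:2]-[.537,.324],np.ones(len(X))]; co=np.linalg.lstsq(A,X[:,2],rcond=None)[0]; r=X[:,2]-A@co; X=X[abs(r)<.002]
    print(cam,len(X),'grad deg',np.degrees(co[:2]),'z',co[2],'along d',np.degrees(co[:2]@d[:2]),'perp',np.degrees(co[:2]@ax[:2]),'bbox',X[:,:2].min(0),X[:,:2].max(0))
    yl=(hub[:,:,0]>20)&(hub[:,:,0]<32)&(hub[:,:,1]>150)&(hub[:,:,2]>120)&(np.hypot(P[:,:,0]-.537,P[:,:,1]-.324)<.09)&(Z>.12)
    if yl.sum()>20: 
        Y=P[yl]; A=np.c_[Y[:,:2]-[.537,.324],np.ones(len(Y))]; co=np.linalg.lstsq(A,Y[:,2],rcond=None)[0]; print('  dots',yl.sum(),Y.mean(0),np.degrees(co[:2]))
# stack moved? clips / white flange from side
f0=np.load('pics/s6.npz');f1=np.load('pics/s19.npz')
a=f0['im'][200:290,300:400];b=f1['im'][200:290,300:400]
cv2.imwrite('pics/cmp3.png',cv2.resize(np.hstack([a,b])[:,:,::-1],None,fx=4,fy=4,interpolation=2))
```

```text
wrist 8948 grad deg [ 0.962 -1.055] z 0.185355057285625 along d 1.415879121814043 perp 0.17641605031472826 bbox [0.46  0.264] [0.618 0.378]
  dots 7327 [0.537 0.324 0.167] [ 0.328 -0.431]
side 487 grad deg [-0.029  0.203] z 0.18460848265563623 along d -0.15392721933311926 perp -0.13529113459253542 bbox [0.458 0.265] [0.617 0.384]
  dots 80 [0.543 0.324 0.165] [0.579 0.529]
top 537 grad deg [ 0.079 -0.309] z 0.1845180958311037 along d 0.26107066209703883 perp 0.1832832363883678 bbox [0.463 0.27 ] [0.618 0.384]
  dots 380 [0.539 0.324 0.165] [ 0.173 -2.933]
```

View pics/cmp3.png

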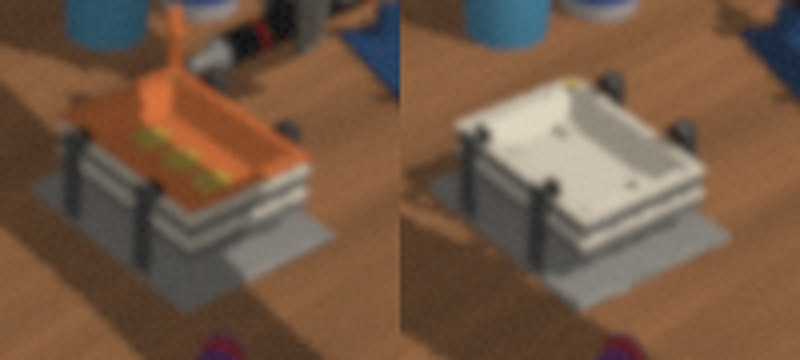

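Run:
```python
from roll import *
env.pause(.5); s=env.sense(); print(s['t'],abs(s['joint_velocities']).max(),s['ee_pos'],s['gripper_width'],s['wrist_force'])
print([(np.round(q['at'],4),q['score']) for n_ in ('blower','nozzle') for q in tip_of('top',n_)[:3]])
print(workorder.finish_job())
```

```text
46.775 0.000988516252608188 [0.618 0.256 0.157] 0.009779947966912604 [-0.054  0.756 -0.706]
[(array([ 0.533, -0.326,  0.051]), 0.83), (array([ 0.295, -0.377,  0.01 ]), 0.62), (array([0.341, 0.139, 0.011]), 0.58), (array([0.292, 0.229, 0.016]), 0.94), (array([ 0.633, -0.359,  0.053]), 0.92), (array([ 0.239, -0.464,  0.013]), 0.65)]
the job is handed in; nothing more can be done
None
```

I handed the job in at about 47 s, with the orange tray held above the light pad. However, the trays below were tipped during the peel, which the task said to avoid.

- **Blower:** The first grasp closed on nothing. Both cameras showed the real fingertips about 33 mm behind the reported TCP, so I corrected for that and gripped it. The nozzle was held about 16 mm from the seam, aimed within about 1 mm by my estimate, for about 3 s. The blower then went back into its cradle, and the last check found it there.
- **Peel:** My first swings were stopped by the clips at about 9 N and tipped the whole stack. The first raised its near clips by up to about 2 cm, and two later pulls raised them 2–3 mm. I set it back flat each time. A quick 17 mm flick of the ear then freed the clips, and the force fell to about 1 N.
- **Lifting off:** The ear corner was about 4 cm up while the far corner was still down (z about 0.073) and the stack lay flat. The tray then came straight up off the stack. Afterwards the stack stood upright, within about 2 mm of where it started.
- **End state:** The tray was gripped and still, centred over the pad within a few millimetres and about 15 cm above it. The top and side cameras showed it level within about 0.3°. The wrist camera disagreed, at about 1.4°.

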